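# Restock the soap rack and fold up the delivery crate

### The job

Unpack the delivery crate: stand every soap box that is in it upright on the floor of the rack's lane, square to it in one row, between the end stop and the follower, then slide the follower up until it presses the whole row firmly against the end stop and leave it snug there. Then fold the empty crate down flat the way it is made to fold: first both grey end walls in onto the floor, then the plain blue side wall over them, and last the blue side wall with the orange rim on top. Leave the other things on the table where they are.

Things in the scene. Friction and masses are not known exactly. Their poses are not given: they have to be found in the camera images.
- crate: Small folding crate, 222 mm wide (its x), 295 mm long (its y), 141 mm high, with four 7 mm walls that fold 90 degrees inward. Origin under the centre of its floor, z up; it stands on rubber feet and does not slide. Inner floor 12 mm above the table, inner space 208 by 281 mm.
- end_left_rim (a point): Middle of the rim (upper edge) of the end wall end_left. The walls' hinges are stiff: a wall stays upright until it is pushed inward near its rim from outside with about 1 N; leaning beyond about 50 degrees it may drop by itself, else it is pressed down.
- end_right_rim (a point): Middle of the rim of the end wall end_right.
- side_first_rim (a point): Middle of the rim of the side wall side_first. The side walls cannot fold while the end walls stand between them.
- side_last_rim (a point): Middle of the rim of the side wall side_last. The two side walls overlap by about 8 mm when flat, this one above.
- end_left (a joint): Grey end wall at the crate's +y end (hinge at y = +144 mm in the crate's frame), 204 mm wide, hinge 16 mm above the table, reaching 125 mm above its hinge, black hand hole. 0 = upright, 1.57 rad = folded in flat onto the floor (then 12.5 to 19.5 mm above the table).
- end_right (a joint): Grey end wall at the crate's -y end (hinge at y = -144 mm), same as end_left. 0 = upright, 1.57 rad = folded in flat.
- side_first (a joint): Plain blue side wall at the crate's -x side (hinge at x = -107.5 mm), 295 mm long, hinge 25 mm above the table, reaching 116 mm above its hinge. 0 = upright, 1.57 rad = folded in flat over the end walls (then 21.5 to 28.5 mm above the table).
- side_last (a joint): Blue side wall with an orange rim at the crate's +x side (hinge at x = +107.5 mm), 295 mm long, hinge 34 mm above the table (highest), reaching 107 mm above its hinge. 0 = upright, 1.57 rad = folded in flat on top of side_first (then 30.5 to 37.5 mm above the table).
- rack: White rack with one open-topped lane along its y, fixed to the table, 80 mm wide (x), 380 mm long (y). Origin under its centre, z up. Lane floor 8 mm above the table, 70 mm wide between two blue-edged steel rails whose tops are 40 mm above the table.
- end_stop: The rack's fixed white end stop, 80 mm wide, top 93 mm above the table, closing the lane's -y end. Origin on the table line of its inner face, in the middle of the lane (180 mm towards -y from the rack's origin); axes as the rack: the row stands at +y of it.
- follower (a joint): Grey sliding follower (bookend) in the rack's lane. Value = distance in m from the end stop's inner face to the follower's face, 0 to 0.305; it slides along the rack's y with about 1.5 N friction and stays where it is left. The face is a plate 66 mm wide, from 10 to 84 mm above the table; a brace and foot reach 60 mm behind it (+y).
- follower_face (a point): Point on the follower's face towards the row, 60 mm above the table; same axes as the rack, so the row lies at negative y from it.
- follower_grip (a point): Middle of the follower's orange upright grip, 36 mm behind the face; the grip is 22 mm (x) by 20 mm (y), its top 107 mm above the table, its point 95 mm above the table. With the boxes' own friction it takes about 5 to 10 N at the grip to press a row home against the end stop.
- soap1: Soap box (blue carton) 62 mm wide (its x), 60 mm thick (its y), 76 mm tall (its z), 0.2 to 0.35 kg. Origin under its centre. Stands on the crate's floor at the start. None if absent.
- soap2: Soap box (green carton), same size, origin and axes as soap1. None if absent.
- soap3: Soap box (blue carton), same as soap1. None if absent.
- soap4: Soap box (orange carton), same size, origin and axes as soap1. None if absent.
- softener: Bystander: blue bottle of softener, 72 mm across, 190 mm tall, standing beyond the work. Origin under its centre.
- dosing_cup: Bystander: white dosing cup, 68 mm across, 60 mm tall, standing beyond the gap between crate and rack. Origin under its centre.
- lint_brush: Bystander: brush lying on the table beyond the work. Origin on its underside.
Mind the look-alikes: they are no part of the job. What is meant by the soap2 is not black, and is the larger of those in its own colour.

How it is judged:
By the outcome, as a careful person would: the job done as asked, in the order asked, and still so for the second after the job is handed in, with the robot touching nothing.
Of soap1, soap2, soap3, soap4 only 2 to 4 are there at a start; the rules pass over those that are not, and their reading is None.
At some moment in a run one of soap1, soap2, soap3, soap4 may be knocked a few centimetres aside while the robot is not near it.
Once in a run the grip may slacken for a moment while it holds something.
It also fails if it takes over 208 s, if anything falls off the work surface, if the arm or the gripper's body presses on something with over 40 N, if the wrist force passes 120 N, or if a joint passes its speed limit or range.

### The arm

A 6-joint arm with a two-finger parallel gripper is mounted at the origin on the work surface. World frame = base frame: x ahead of the robot, y to its left, z up, the work surface at z = 0. Lengths are in m, angles in degrees, forces in N, time in s.
With the tool pointing down it reaches from about 0.4 to 0.825 m from the base axis. Payload 7 kg.
Tool frame: the origin (TCP) lies at the very end of the fingers, on their centre line; the grasp point (between the pads) lies behind it (r.grasp_offset is the z of the grasp point in the tool frame, in m); z points along the fingers, y is the direction in which the jaws open and shut (so a half turn about z gives the same grasp; the last joint's range is limited). The gripper opens to 88 mm and grips with 3 to 60 N. Pads are 19 mm wide; open, the fingers measure 130 mm over their backs; the gripper's body (78 mm by 193 mm) begins 47 mm behind the grasp point.
Start: joints at [90.762, 20.546, 0.682, 0, -70.136, -16.507], TCP at [0.183, 0.65, 0.227] pointing down, gripper open.
Joint ranges: [-176.03, 176.03], [-82.01, 121.73], [-58.28, 71.71], [-173.87, 95.51], [-174.79, -0.11], [-173.66, 173.66]. Speed limits (degrees/s): [136.94, 136.94, 172.46, 180, 180, 180].

### API

Orientations are given as [roll, pitch, yaw] about the fixed x, y, z axes, in that order (R = Rz(yaw) Ry(pitch) Rx(roll)).
In Python, from plant import r gives the robot as it stands. The module is installed in compiled form; this text tells all that it offers.
- The arm moves only by the tool servo_tool, never from a script. Its argument "targets" is a list of rows, each an object of numbers: "dx", "dy", "dz": the shift along the world's x, y, z in cm; "spin": the turn about the world's z in rad; "grip": the opening in per cent of the stroke, from 0 (shut) to 100 (fully open). A call has exactly 10 rows; each row is the pose to reach, as a shift and turn from the pose commanded when the call began; what a row does not reach only later rows make up. A row lasts 1/12 s, in which the tool goes at most 41.7 mm and 7.16 degrees, less where a joint would pass 70% of its speed; a pose out of reach is approached as far as the arm can. A call with a gripper value outside its range is refused whole. The fingers move at their own pace and stop on an object; "squeeze" is the grip in N (left out, the last holds). Time passes only in rows, so rows that repeat a pose let the fingers close, or fill a call up. It gives the time, the measured TCP pose, the force and the opening at its end, in the units of the state.
- r.get_state(): the state, without advancing time (a new reading comes with each control period).
- r.capture(name): name is "scene" or "top" or "wrist"; returns the picture (400x640x3 uint8, blue, green, red); there is no depth.
- r.get_calibration(name): a dict with "K" (3x3 intrinsics, pixels), "extrinsics" (4x4, takes a point from camera to world coordinates). Camera axes: x right, y down, z forward; pixel columns grow to the right and rows downward; lengths in m; the calibration is good to about 2 mm. A picture is of the moment at which its call begins: read the wrist's pose just before it. get_calibration takes no time and is no camera call; for the wrist camera it gives the pose at the moment of the call.
- r.close_job(): hands the job in, once; it reports no verdict.
Trained networks look in the newest picture that a camera, given by its name, has taken for a name from the list of things; names that differ only in an ending like _2 or _b are one class to them, and where a whole thing is asked for, a point or a joint stands for the part that bears it (a point fixed in the world has none). Each returns a list of dicts, best first, with "p" (0 to 1); they miss things now and then, are a little off and sometimes report something else, mostly with a low value. They report only what shows in the picture. A call takes as long as a camera call. They do not tell look-alikes from the thing itself.
- r.cut_out(name, camera): "mask" (400x640 bool, what is visible of it) and "extent" ([left, top, right, bottom] in pixels, round what is visible of it).
The state is a dict: "time_s": time; "joints": joint angles; "qd": joint speeds; "joint_torque": joint torques, N m; "tcp_pos": TCP position; "eef_rot": TCP orientation; "contact_force": force on the tool from outside, world axes, zero at the start; "moment": the same for the moment, N m; "gripper_width": finger opening in m.
Only numpy, scipy, OpenCV 4.12 (cv2) and the standard library are available. Lean on these libraries where they do the work, as an engineer would, in place of code of your own. Each camera call takes 0.05 s, during which the arm holds its last target. There are 200 camera calls.

## Working session

There is one attempt and no reset: what is moved stays moved. The work goes in short steps, Python scripts to look and compute and a tool call to move; the robot and the scene stay as the last step left them, time stands still between calls to the robot, and variables do not carry over. Pictures are saved under pics/ and viewed, about 12 in all and at most 16, crops included, and the job is handed in when it is done.

Besides the shell and the picture viewer there is one more tool, called after "Call:" as a command line: name --argument value ..., lists and objects as JSON in quotes. servo_tool: Moves the arm, as the interface text tells. Its arguments: {"type":"object","properties":{"targets":{"type":"array"},"squeeze":{"type":"number"}},"required":["targets"]}

```bash
mkdir -p pics; python3 - <<'E'
from plant import r
import cv2,numpy as np
s=r.get_state();print({k:np.round(v,3).tolist() for k,v in s.items()}, r.grasp_offset)
a=r.capture("scene");b=r.capture("top")
cv2.imwrite("pics/s0.png",a);cv2.imwrite("pics/t0.png",b)
for c in("scene","top","wrist"):
    k=r.get_calibration(c);print(c,np.round(k["K"],1).tolist(),np.round(k["extrinsics"],3).tolist())
for n in["crate","rack","end_stop","follower","soap1","soap2","soap3","soap4","softener","dosing_cup","lint_brush","side_last","side_first"]:
    print(n,[(round(d["p"],2),np.round(d["extent"]).tolist()) for d in r.cut_out(n,"top")])
E
```

```text
{'time_s': 0.0, 'joints': [90.763, 20.591, 0.633, -0.021, -70.136, -16.506], 'qd': [0.042, 0.044, -0.003, 0.011, 0.077, -0.091], 'joint_torque': [0.001, -58.272, 29.305, 6.997, 0.007, -0.0], 'tcp_pos': [0.183, 0.649, 0.226], 'eef_rot': [179.904, -0.008, -15.75], 'contact_force': [0.567, 0.803, -0.189], 'moment': [-0.027, -0.013, -0.008], 'gripper_width': 0.087} -0.0188
scene [[423.2, 0.0, 320.1], [0.0, 423.2, 201.7], [0.0, 0.0, 1.0]] [[0.552, 0.643, -0.531, 1.146], [0.834, -0.417, 0.361, -0.43], [0.011, -0.642, -0.767, 0.942], [0.0, 0.0, 0.0, 1.0]]
top [[441.5, 0.0, 321.3], [0.0, 441.5, 204.0], [0.0, 0.0, 1.0]] [[-0.024, -0.995, 0.097, 0.454], [-1.0, 0.025, 0.011, -0.031], [-0.014, -0.097, -0.995, 1.228], [0.0, 0.0, 0.0, 1.0]]
wrist [[305.1, 0.0, 316.1], [0.0, 305.1, 201.2], [0.0, 0.0, 1.0]] [[-0.27, -0.92, -0.284, 0.26], [-0.963, 0.258, 0.078, 0.628], [0.001, 0.295, -0.956, 0.384], [0.0, 0.0, 0.0, 1.0]]
crate [(0.83, [347.0, 169.0, 474.0, 266.0])]
rack [(0.76, [154.0, 188.0, 298.0, 244.0])]
end_stop [(0.64, [283.0, 187.0, 296.0, 220.0]), (0.16, [356.0, 167.0, 473.0, 184.0])]
followe
[... 294 characters left out ...]
, 204.0, 408.0, 228.0]), (0.66, [407.0, 203.0, 432.0, 229.0])]
soap3 [(0.84, [477.0, 186.0, 506.0, 211.0]), (0.76, [384.0, 281.0, 410.0, 299.0]), (0.7, [379.0, 204.0, 408.0, 228.0]), (0.66, [407.0, 203.0, 432.0, 229.0])]
soap4 [(0.84, [477.0, 186.0, 506.0, 211.0]), (0.76, [384.0, 281.0, 410.0, 299.0]), (0.7, [379.0, 204.0, 408.0, 228.0]), (0.66, [407.0, 203.0, 432.0, 229.0])]
softener [(0.88, [312.0, 106.0, 340.0, 146.0]), (0.22, [454.0, 181.0, 472.0, 264.0])]
dosing_cup [(0.83, [297.0, 156.0, 323.0, 181.0])]
lint_brush [(0.9, [390.0, 107.0, 428.0, 172.0])]
side_last [(0.86, [356.0, 168.0, 476.0, 184.0])]
side_first [(0.56, [346.0, 255.0, 471.0, 269.0]), (0.28, [354.0, 170.0, 475.0, 185.0])]
```

```bash
python3 - <<'E'
import cv2
b=cv2.imread("pics/t0.png");cv2.imwrite("pics/t0c.png",cv2.resize(b[95:315,140:520],None,fx=2.1,fy=2.1,interpolation=cv2.INTER_CUBIC))
E
```

```text
(no output)
```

View pics/t0c.png

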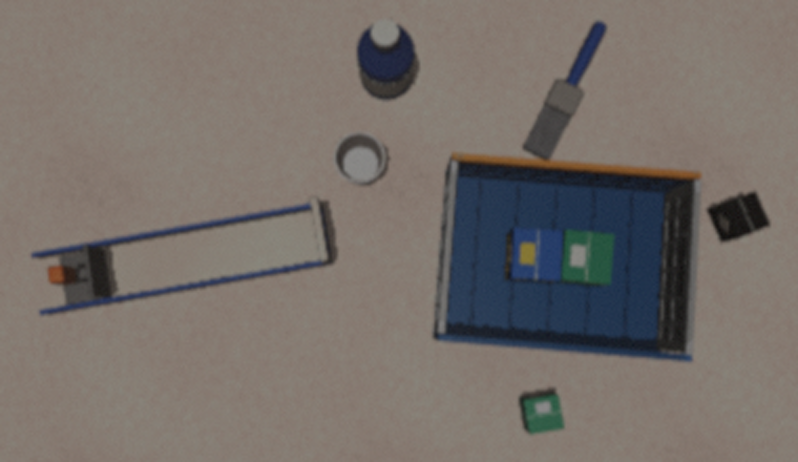

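View pics/s0.png

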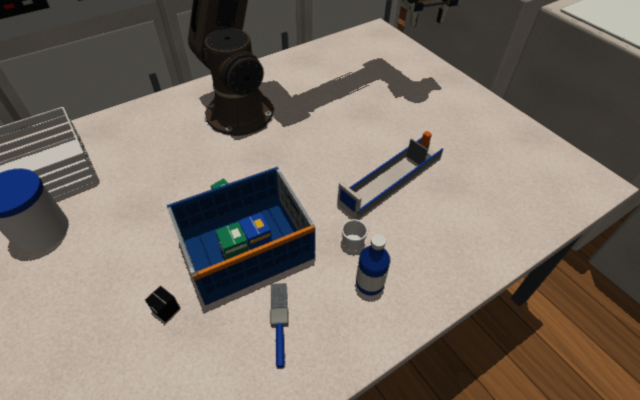

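Two boxes are in the crate: blue and large green, side by side. The small green one and the black one outside are look-alikes. Next, coarse positions.

```bash
cat > h.py <<'E'
from plant import r
import cv2,numpy as np
def ray(cal,uv,z):
    K=np.array(cal["K"]);T=np.array(cal["extrinsics"])
    uv=np.atleast_2d(uv).astype(float);d=np.linalg.inv(K)@np.c_[uv,np.ones(len(uv))].T
    d=T[:3,:3]@d;s=(z-T[2,3])/d[2];return (T[:3,3:]+d*s).T
def proj(cal,P):
    T=np.linalg.inv(np.array(cal["extrinsics"]));p=T[:3,:3]@np.atleast_2d(P).T+T[:3,3:];p=np.array(cal["K"])@p
    return (p[:2]/p[2]).T
def snap(n,name):
    cal=r.get_calibration(n);im=r.capture(n);cv2.imwrite(f"pics/{name}.png",im);return cal,im
E
python3 - <<'E'
from h import *
c=r.get_calibration("top")
f=lambda l,z:ray(c,np.array(l)/2.1+[140,95],z)[:,:2]
def show(n,P):print(n,np.round(P,3).tolist(),"mean",np.round(P.mean(0),3))
P=f([(453,155),(700,174),(691,358),(436,338)],.141);show("crate",P)
print(np.degrees(np.arctan2(*( (P[0]-P[1])))), np.linalg.norm(P[0]-P[1]),np.linalg.norm(P[0]-P[3]))
R=f([(33,255),(313,205),(327,263),(42,312)],.04);show("rack",R);print(np.linalg.norm(R[0]-R[1]),np.linalg.norm(R[0]-R[3]),np.linalg.norm(R[1]-R[2]))
show("stop",f([(313,198),(327,263)],.093))
show("blue",f([(513,230),(562,230),(562,279),(512,279)],.088))
show("green",f([(566,231),(613,231),(613,284),(564,282)],.088))
show("grip",f([(57,274)],.107))
show("cup",f([(362,163)],.06));show("soft",f([(386,30)],.19));show("brush",f([(540,155)],.02))
E
```

```text
crate [[0.645, -0.106], [0.615, -0.396], [0.4, -0.373], [0.43, -0.079]] mean [ 0.522 -0.239]
5.976563465872468 0.29168583074926346 0.21661080968988705
rack [[0.546, 0.433], [0.602, 0.07], [0.527, 0.053], [0.473, 0.42]] mean [0.537 0.244]
0.3669885150311627 0.07464710360843688 0.07727933131652291
stop [[0.604, 0.065], [0.523, 0.049]] mean [0.564 0.057]
blue [[0.559, -0.18], [0.557, -0.241], [0.497, -0.238], [0.498, -0.177]] mean [ 0.528 -0.209]
green [[0.556, -0.245], [0.554, -0.303], [0.489, -0.3], [0.493, -0.24]] mean [ 0.523 -0.272]
grip [[0.517, 0.377]] mean [0.517 0.377]
cup [[0.652, 0.005]] mean [0.652 0.005]
soft [[0.784, -0.03]] mean [ 0.784 -0.03 ]
brush [[0.663, -0.228]] mean [ 0.663 -0.228]
```

Call:
servo_tool --targets '[{"dx":3,"dy":-2,"dz":1},{"dx":6,"dy":-4,"dz":2},{"dx":9,"dy":-7,"dz":3},{"dx":12,"dy":-10,"dz":4},{"dx":15,"dy":-13,"dz":5},{"dx":18,"dy":-16,"dz":6},{"dx":21,"dy":-19,"dz":7},{"dx":24,"dy":-22,"dz":7},{"dx":26,"dy":-25,"dz":7},{"dx":28,"dy":-28,"dz":7}]'

```text
validation failed for argument at $.ta...
```

Call:
servo_tool --targets '[{"dy":-3},{"dy":-6},{"dy":-9},{"dy":-12},{"dy":-12},{"dy":-12},{"dy":-12},{"dy":-12},{"dy":-12},{"dy":-12}]'

```text
validation failed for argument at $.ta...
```

```bash
python3 - <<'E'
from h import *
s=r.get_state();print(s["time_s"],s["tcp_pos"],s["eef_rot"],s["joints"],s["contact_force"])
cal,im=snap("wrist","w1");print(np.round(cal["extrinsics"],3).tolist())
for n in["rack","end_stop","follower"]:
    for d in r.cut_out(n,"wrist")[:2]:print(n,round(d["p"],2),d["extent"],cv2.minAreaRect(np.argwhere(d["mask"])[:,::-1].astype(np.float32)))
E
```

```text
0.75 [0.183176   0.64965022 0.22660877] [-1.79996572e+02  7.20426296e-05 -1.57457503e+01] [ 9.07625721e+01  2.05427437e+01  6.82437920e-01  9.62378057e-04
 -7.01363867e+01 -1.65086494e+01] [-0.12321551 -0.09266077 -0.001083  ]
[[-0.27, -0.92, -0.284, 0.26], [-0.963, 0.258, 0.08, 0.629], [-0.0, 0.295, -0.956, 0.385], [0.0, 0.0, 0.0, 1.0]]
```

View pics/w1.png

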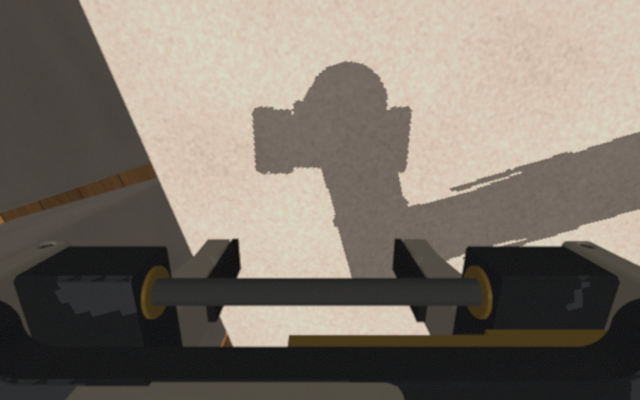

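The view shows only the table and the gripper's own shadow. The moves were refused, so I'll give every field in each row.

Call:
servo_tool --targets '[{"dx":3,"dy":-2,"dz":1,"spin":0,"grip":100},{"dx":6,"dy":-4,"dz":2,"spin":0,"grip":100},{"dx":9,"dy":-7,"dz":3,"spin":0,"grip":100},{"dx":12,"dy":-10,"dz":4,"spin":0,"grip":100},{"dx":15,"dy":-13,"dz":5,"spin":0,"grip":100},{"dx":18,"dy":-16,"dz":6,"spin":0,"grip":100},{"dx":21,"dy":-19,"dz":7,"spin":0,"grip":100},{"dx":22,"dy":-22,"dz":7,"spin":0,"grip":100},{"dx":22,"dy":-25,"dz":7,"spin":0,"grip":100},{"dx":22,"dy":-28,"dz":7,"spin":0,"grip":100}]'

```text
time_s: 1.78
tcp_pos: [0.4041, 0.3677, 0.2966]
eef_rot: [-180.0, -0.0, -15.9]
contact_force: [-0.5, 0.1, 0.6]
gripper_width: 0.0878
```

Call:
servo_tool --targets '[{"dx":2,"dy":-3,"dz":0,"spin":0,"grip":100},{"dx":4,"dy":-6,"dz":0,"spin":0,"grip":100},{"dx":5,"dy":-9,"dz":0,"spin":0,"grip":100},{"dx":5,"dy":-10,"dz":0,"spin":0,"grip":100},{"dx":5,"dy":-10,"dz":0,"spin":0,"grip":100},{"dx":5,"dy":-10,"dz":0,"spin":0,"grip":100},{"dx":5,"dy":-10,"dz":0,"spin":0,"grip":100},{"dx":5,"dy":-10,"dz":0,"spin":0,"grip":100},{"dx":5,"dy":-10,"dz":0,"spin":0,"grip":100},{"dx":5,"dy":-10,"dz":0,"spin":0,"grip":100}]'

```text
time_s: 2.62
tcp_pos: [0.4529, 0.2704, 0.2964]
eef_rot: [180.0, 0.0, -15.7]
contact_force: [0.5, 0.3, -0.5]
gripper_width: 0.0878
```

```bash
python3 - <<'E'
from h import *
s=r.get_state();print(s["time_s"],s["tcp_pos"],s["eef_rot"],s["joints"])
cal,im=snap("wrist","w2");print(np.round(cal["extrinsics"],4).tolist())
np.save("w2.npy",np.array(cal["extrinsics"]))
E
```

```text
2.6167 [0.45292517 0.27038592 0.29637059] [ 1.79982621e+02  8.59497468e-03 -1.56791833e+01] [ 5.21569778e+01  4.27991605e+00 -1.12732360e+01 -1.45676326e-03
 -7.44661853e+01  2.21642306e+01]
[[-0.2688, -0.9203, -0.2842, 0.5297], [-0.9632, 0.2569, 0.0792, 0.2494], [0.0001, 0.295, -0.9555, 0.4545], [0.0, 0.0, 0.0, 1.0]]
```

View pics/w2.png

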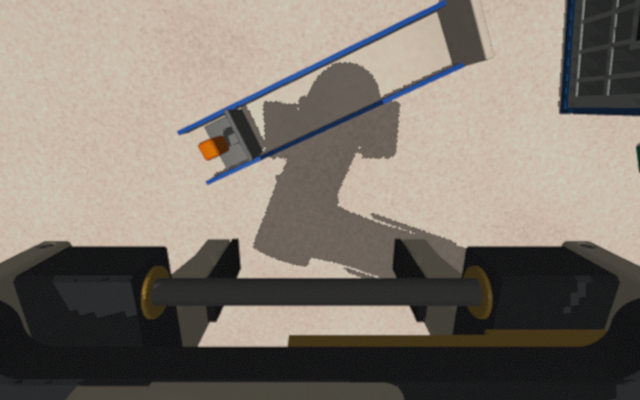

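The rack is in view: rails from (181,132) to (443,5) and (208,182) to (463,66), follower grip at (210,149), end stop at (465,35).

```bash
python3 - <<'E'
from h import *
cal=r.get_calibration("wrist");im=cv2.imread("pics/w2.png")
hsv=cv2.cvtColor(im,cv2.COLOR_BGR2HSV)
m=cv2.inRange(hsv,(105,130,40),(125,255,255));m[:,520:]=0;m[200:]=0
n,l,st,_=cv2.connectedComponentsWithStats(m)
L=[]
for i in range(1,n):
    if st[i,4]>150:
        p=np.argwhere(l==i)[:,::-1];w=ray(cal,p,.04)[:,:2].astype(np.float32)
        vx,vy,x0,y0=cv2.fitLine(w,cv2.DIST_HUBER,0,.01,.01).ravel();t=(w-[x0,y0])@[vx,vy]
        print(st[i].tolist(),"yaw",np.degrees(np.arctan2(vy,vx))%180-90,"mid",x0,y0,"ends",t.min(),t.max(), "x at y=.244",x0+vx/vy*(.244-y0))
P=lambda p,z:np.round(ray(cal,p,z)[:,:2],4).tolist()
print("stop bottom rail z.04",P([(443,10),(463,66)],.04),"stop top inner",P([(470,0),(490,58)],.093))
print("grip",P([(210,149)],.105),"face top",P([(230,110),(253,160)],.084),"face top2",P([(240,110),(262,157)],.084))
cv2.imwrite("pics/w2c.png",cv2.resize(im[:200,170:500],None,fx=2.4,fy=2.4,interpolation=cv2.INTER_CUBIC))
E
```

```text
[178, 0, 268, 134, 1318] yaw 8.670067 mid 0.57717884 0.23807648 ends -0.19856061 0.17024246 x at y=.244 0.5762756
[207, 63, 257, 121, 935] yaw 8.67276 mid 0.5045843 0.22562689 ends -0.1993947 0.1683745 x at y=.244 0.50178176
stop bottom rail z.04 [[0.5954, 0.074], [0.5275, 0.0591]] stop top inner [[0.5886, 0.0682], [0.5279, 0.0542]]
grip [[0.5182, 0.3779]] face top [[0.5535, 0.3467], [0.4909, 0.3401]] face top2 [[0.5504, 0.3355], [0.4915, 0.3283]]
```

View pics/w2c.png

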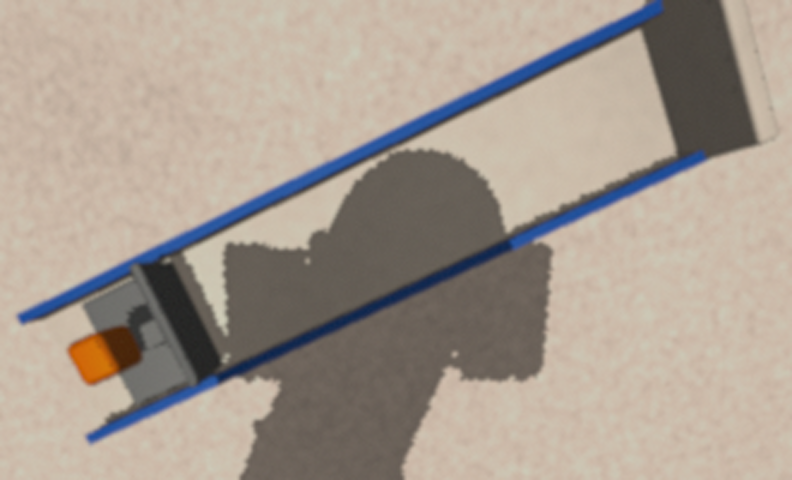

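Call:
servo_tool --targets '[{"dx":1,"dy":-3,"dz":0,"spin":-0.12,"grip":100},{"dx":2,"dy":-7,"dz":0,"spin":-0.24,"grip":100},{"dx":3,"dy":-11,"dz":0,"spin":-0.36,"grip":100},{"dx":4,"dy":-15,"dz":0,"spin":-0.48,"grip":100},{"dx":5,"dy":-19,"dz":0,"spin":-0.6,"grip":100},{"dx":6,"dy":-23,"dz":0,"spin":-0.72,"grip":100},{"dx":7,"dy":-27,"dz":0,"spin":-0.84,"grip":100},{"dx":7,"dy":-31,"dz":0,"spin":-0.96,"grip":100},{"dx":7,"dy":-33,"dz":0,"spin":-1.08,"grip":100},{"dx":7,"dy":-35,"dz":0,"spin":-1.2,"grip":100}]'

```text
time_s: 3.5
tcp_pos: [0.5231, -0.0822, 0.2964]
eef_rot: [180.0, -0.0, -84.9]
contact_force: [0.2, 0.4, 0.1]
gripper_width: 0.0875
```

Call:
servo_tool --targets '[{"dx":0,"dy":-3,"dz":-1,"spin":-0.1,"grip":100},{"dx":0,"dy":-6,"dz":-2,"spin":-0.2,"grip":100},{"dx":0,"dy":-8,"dz":-3,"spin":-0.2,"grip":100},{"dx":0,"dy":-8,"dz":-3,"spin":-0.2,"grip":100},{"dx":0,"dy":-8,"dz":-3,"spin":-0.2,"grip":100},{"dx":0,"dy":-8,"dz":-3,"spin":-0.2,"grip":100},{"dx":0,"dy":-8,"dz":-3,"spin":-0.2,"grip":100},{"dx":0,"dy":-8,"dz":-3,"spin":-0.2,"grip":100},{"dx":0,"dy":-8,"dz":-3,"spin":-0.2,"grip":100},{"dx":0,"dy":-8,"dz":-3,"spin":-0.2,"grip":100}]'

```text
time_s: 4.33
tcp_pos: [0.5234, -0.1598, 0.2669]
eef_rot: [-180.0, 0.0, -95.9]
contact_force: [0.2, -1.1, 0.1]
gripper_width: 0.0879
```

```bash
python3 - <<'E'
from h import *
s=r.get_state();print(s["time_s"],s["tcp_pos"],s["eef_rot"],s["joints"])
cal,im=snap("wrist","w3");print(np.round(cal["extrinsics"],4).tolist())
E
```

```text
4.3333 [ 0.52338954 -0.15975617  0.26691846] [-1.79961690e+02  5.75842213e-03 -9.58976036e+01] [ 3.54399838e+00  7.05584095e+00 -1.19380519e+01  6.39062372e-04
 -7.09673710e+01 -9.44181210e+00]
[[-0.9949, 0.0963, 0.0313, 0.5145], [0.1012, 0.9504, 0.2941, -0.2389], [-0.0014, 0.2957, -0.9553, 0.4251], [0.0, 0.0, 0.0, 1.0]]
```

View pics/w3.png

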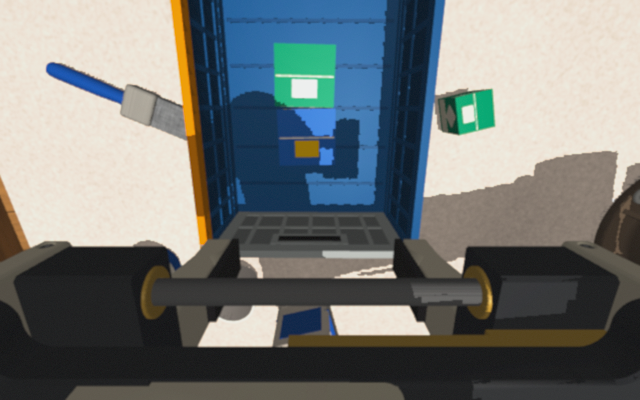

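```bash
python3 - <<'E'
from h import *
cal=r.get_calibration("wrist");im=cv2.imread("pics/w3.png");hsv=cv2.cvtColor(im,cv2.COLOR_BGR2HSV)
def line(m,z,side):
    p=[]
    for v in range(5,200,5):
        u=np.flatnonzero(m[v])
        if len(u):p.append((u.min() if side=="l" else u.max()+1,v))
    w=ray(cal,p,z)[:,:2].astype(np.float32);vx,vy,x0,y0=cv2.fitLine(w,cv2.DIST_HUBER,0,.01,.01).ravel()
    return np.degrees(np.arctan2(vy,vx))%180-90, x0+vx/vy*(-.239-y0), p[0],p[-1]
o=cv2.inRange(hsv,(8,150,80),(25,255,255));o[:,250:]=0
print("orange outer",line(o,.141,"l"),"inner",line(o,.141,"r"))
b=cv2.inRange(hsv,(100,120,50),(125,255,255));b[:,:400]=0;b[:,460:]=0
print("blue outer",line(b,.141,"r"))
g=cv2.inRange(hsv,(55,80,60),(85,255,255));g[:,:250]=0;g[:,360:]=0
q=cv2.boxPoints(cv2.minAreaRect(np.argwhere(g)[:,::-1].astype(np.float32)));W=ray(cal,q,.088)[:,:2]
print("green px",q.tolist(),"w",np.round(W,4).tolist(),W.mean(0))
for d in r.cut_out("soap1","wrist"):
    q=cv2.boxPoints(cv2.minAreaRect(np.argwhere(d["mask"])[:,::-1].astype(np.float32)));W=ray(cal,q,.088)[:,:2]
    print(d["p"],np.round(q).tolist(),np.round(W,4).tolist(),W.mean(0))
c=im[30:185,250:370];c=cv2.convertScaleAbs(c,alpha=1.8);cv2.imwrite("pics/w3c.png",cv2.resize(c,None,fx=3.8,fy=3.8,interpolation=cv2.INTER_CUBIC))
E
```

```text
orange outer (np.float32(-6.1043167), np.float32(0.6336007), (np.int64(171), 5), (np.int64(0), 195)) inner (np.float32(-6.171112), np.float32(0.62012637), (np.int64(188), 5), (np.int64(207), 195))
blue outer (np.float32(-6.058563), np.float32(0.4108494), (np.int64(444), 5), (np.int64(423), 195))
green px [[272.4053955078125, 106.18988800048828], [274.02691650390625, 42.94940948486328], [335.16619873046875, 44.51708221435547], [333.544677734375, 107.75756072998047]] w [[0.5607, -0.2443], [0.5505, -0.3038], [0.49, -0.2962], [0.4967, -0.2362]] [ 0.52446022 -0.27011791]
0.93 [[272.0, 106.0], [274.0, 43.0], [337.0, 44.0], [335.0, 108.0]] [[0.5608, -0.2443], [0.5504, -0.3039], [0.4886, -0.2961], [0.4953, -0.236]] [ 0.52379054 -0.27007086]
0.59 [[436.0, 97.0], [492.0, 87.0], [499.0, 127.0], [443.0, 137.0]] [[0.3897, -0.2359], [0.3316, -0.2402], [0.3211, -0.1986], [0.3813, -0.1938]] [ 0.35591952 -0.21714068]
```

View pics/w3c.png

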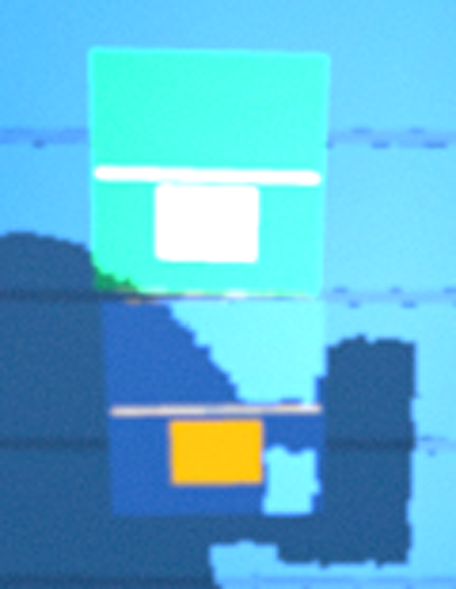

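```bash
python3 - <<'E'
from h import *
cal=r.get_calibration("wrist")
W=ray(cal,[(276.3,108),(279.7,165.5),(334.7,164.7),(335.5,109)],.088)[:,:2];print(np.round(W,4).tolist(),W.mean(0))
E
```

```text
[[0.5568, -0.2422], [0.5616, -0.181], [0.5005, -0.1757], [0.4947, -0.2349]] [ 0.52837884 -0.20846634]
```

Call:
servo_tool --targets '[{"dx":0,"dy":-3,"dz":-1,"spin":0,"grip":100},{"dx":0.2,"dy":-4.9,"dz":-4,"spin":0,"grip":100},{"dx":0.2,"dy":-4.9,"dz":-7,"spin":0,"grip":100},{"dx":0.2,"dy":-4.9,"dz":-10,"spin":0,"grip":100},{"dx":0.2,"dy":-4.9,"dz":-12,"spin":0,"grip":100},{"dx":0.2,"dy":-4.9,"dz":-13,"spin":0,"grip":100},{"dx":0.2,"dy":-4.9,"dz":-13,"spin":0,"grip":100},{"dx":0.2,"dy":-4.9,"dz":-13,"spin":0,"grip":100},{"dx":0.2,"dy":-4.9,"dz":-13,"spin":0,"grip":100},{"dx":0.2,"dy":-4.9,"dz":-13,"spin":0,"grip":100}]'

```text
time_s: 5.27
tcp_pos: [0.5263, -0.2094, 0.1383]
eef_rot: [-179.8, -0.0, -95.9]
contact_force: [0.0, 0.6, -0.5]
gripper_width: 0.0879
```

Call:
servo_tool --targets '[{"dx":0,"dy":0,"dz":-2,"spin":0,"grip":100},{"dx":0,"dy":0,"dz":-4,"spin":0,"grip":100},{"dx":0,"dy":0,"dz":-5.5,"spin":0,"grip":100},{"dx":0,"dy":0,"dz":-7,"spin":0,"grip":100},{"dx":0,"dy":0,"dz":-8,"spin":0,"grip":100},{"dx":0,"dy":0,"dz":-8,"spin":0,"grip":100},{"dx":0,"dy":0,"dz":-8,"spin":0,"grip":0},{"dx":0,"dy":0,"dz":-8,"spin":0,"grip":0},{"dx":0,"dy":0,"dz":-8,"spin":0,"grip":0},{"dx":0,"dy":0,"dz":-8,"spin":0,"grip":0}]' --squeeze 25

```text
time_s: 6.1
tcp_pos: [0.5262, -0.2095, 0.0577]
eef_rot: [-179.9, -0.0, -95.9]
contact_force: [2.5, -0.6, 1.0]
gripper_width: 0.0664
```

Call:
servo_tool --targets '[{"dx":0,"dy":0,"dz":0,"spin":0,"grip":0},{"dx":0,"dy":0,"dz":0,"spin":0,"grip":0},{"dx":0,"dy":0,"dz":0,"spin":0,"grip":0},{"dx":0,"dy":0,"dz":0,"spin":0,"grip":0},{"dx":0,"dy":0,"dz":0.5,"spin":0,"grip":0},{"dx":0,"dy":0,"dz":1.5,"spin":0,"grip":0},{"dx":0,"dy":0,"dz":3,"spin":0,"grip":0},{"dx":0,"dy":0,"dz":5,"spin":0,"grip":0},{"dx":0,"dy":0,"dz":7,"spin":0,"grip":0},{"dx":0,"dy":0,"dz":9,"spin":0,"grip":0}]'

```text
time_s: 6.93
tcp_pos: [0.5241, -0.2092, 0.1475]
eef_rot: [179.9, 0.0, -96.0]
contact_force: [-0.0, 0.4, -2.7]
gripper_width: 0.0619
```

Call:
servo_tool --targets '[{"dx":0,"dy":0,"dz":3,"spin":0,"grip":0},{"dx":0,"dy":0,"dz":6,"spin":0,"grip":0},{"dx":0,"dy":0,"dz":8.5,"spin":0,"grip":0},{"dx":0.5,"dy":3,"dz":9,"spin":0.02,"grip":0},{"dx":1,"dy":6.5,"dz":9,"spin":0.06,"grip":0},{"dx":1.5,"dy":10,"dz":9,"spin":0.1,"grip":0},{"dx":2,"dy":14,"dz":9,"spin":0.14,"grip":0},{"dx":2.5,"dy":18,"dz":9,"spin":0.18,"grip":0},{"dx":3,"dy":22,"dz":9,"spin":0.22,"grip":0},{"dx":3.4,"dy":25,"dz":9,"spin":0.255,"grip":0}]' --squeeze 35

```text
time_s: 7.77
tcp_pos: [0.5582, 0.0432, 0.2368]
eef_rot: [179.9, 0.0, -81.2]
contact_force: [0.9, -0.3, -2.6]
gripper_width: 0.0619
```

Call:
servo_tool --targets '[{"dx":0.1,"dy":3,"dz":0,"spin":0,"grip":0},{"dx":0.2,"dy":5,"dz":0,"spin":0,"grip":0},{"dx":0.2,"dy":6.1,"dz":-2,"spin":0,"grip":0},{"dx":0.2,"dy":6.1,"dz":-5,"spin":0,"grip":0},{"dx":0.2,"dy":6.1,"dz":-7,"spin":0,"grip":0},{"dx":0.2,"dy":6.1,"dz":-9,"spin":0,"grip":0},{"dx":0.2,"dy":6.1,"dz":-9,"spin":0,"grip":0},{"dx":0.2,"dy":6.1,"dz":-9,"spin":0,"grip":0},{"dx":0.2,"dy":6.1,"dz":-9,"spin":0,"grip":0},{"dx":0.2,"dy":6.1,"dz":-9,"spin":0,"grip":0}]'

```text
time_s: 8.6
tcp_pos: [0.562, 0.1019, 0.1483]
eef_rot: [-179.9, 0.0, -81.3]
contact_force: [-0.2, 0.1, -2.3]
gripper_width: 0.0619
```

```bash
python3 - <<'E'
from h import *
s=r.get_state();print(s["time_s"],s["tcp_pos"],s["eef_rot"],s["gripper_width"],s["contact_force"])
cal,im=snap("wrist","w4");a=snap("scene","s4")[1]
cv2.imwrite("pics/x4.png",np.vstack([im[:300],cv2.resize(a[120:260,300:480],(640,498))[:300]]))
E
```

```text
8.6 [0.56200632 0.10187047 0.14829375] [-1.79869876e+02  3.04211029e-02 -8.13478319e+01] 0.061873046121873485 [-0.21407785  0.1112715  -2.28757053]
```

View pics/x4.png

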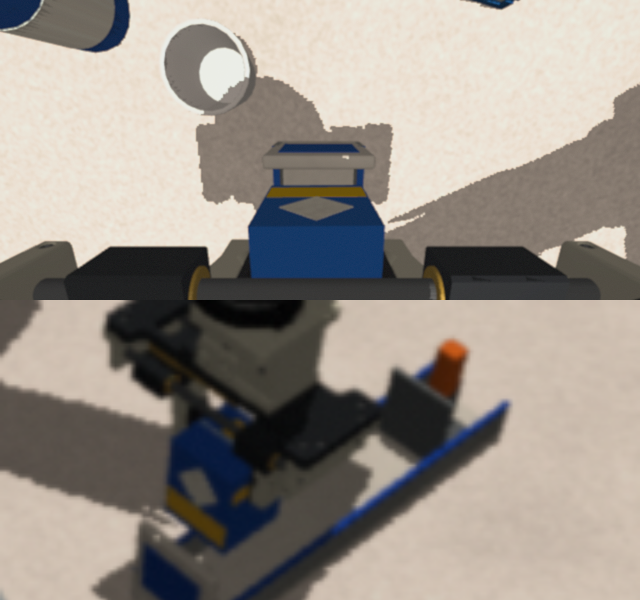

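The box hangs upright over the lane, about 1.5 mm off in x, with the end stop centred at column 319.

Call:
servo_tool --targets '[{"dx":-0.15,"dy":0,"dz":-2,"spin":0,"grip":0},{"dx":-0.15,"dy":0,"dz":-4,"spin":0,"grip":0},{"dx":-0.15,"dy":0,"dz":-5,"spin":0,"grip":0},{"dx":-0.15,"dy":0,"dz":-6,"spin":0,"grip":0},{"dx":-0.15,"dy":0,"dz":-7,"spin":0,"grip":0},{"dx":-0.15,"dy":0,"dz":-7.8,"spin":0,"grip":0},{"dx":-0.15,"dy":0,"dz":-8.4,"spin":0,"grip":0},{"dx":-0.15,"dy":0,"dz":-8.7,"spin":0,"grip":0},{"dx":-0.15,"dy":0,"dz":-9,"spin":0,"grip":0},{"dx":-0.15,"dy":0,"dz":-9,"spin":0,"grip":0}]'

```text
time_s: 9.53
tcp_pos: [0.5596, 0.1016, 0.0562]
eef_rot: [180.0, -0.0, -81.4]
contact_force: [-0.3, -0.4, -3.5]
gripper_width: 0.0618
```

Call:
servo_tool --targets '[{"dx":0,"dy":0,"dz":-0.1,"spin":0,"grip":0},{"dx":0,"dy":0,"dz":-0.2,"spin":0,"grip":0},{"dx":0,"dy":0,"dz":-0.3,"spin":0,"grip":0},{"dx":0,"dy":0,"dz":-0.4,"spin":0,"grip":0},{"dx":0,"dy":0,"dz":-0.4,"spin":0,"grip":0},{"dx":0,"dy":0,"dz":-0.4,"spin":0,"grip":0},{"dx":0,"dy":0,"dz":-0.4,"spin":0,"grip":0},{"dx":0,"dy":0,"dz":-0.4,"spin":0,"grip":0},{"dx":0,"dy":0,"dz":-0.4,"spin":0,"grip":0},{"dx":0,"dy":0,"dz":-0.4,"spin":0,"grip":0}]'

```text
time_s: 10.37
tcp_pos: [0.5599, 0.1018, 0.0537]
eef_rot: [-179.9, 0.0, -81.3]
contact_force: [-3.1, 0.5, 5.2]
gripper_width: 0.0623
```

Call:
servo_tool --targets '[{"dx":0,"dy":0,"dz":0,"spin":0,"grip":100},{"dx":0,"dy":0,"dz":0,"spin":0,"grip":100},{"dx":0,"dy":0,"dz":0,"spin":0,"grip":100},{"dx":0,"dy":0,"dz":0,"spin":0,"grip":100},{"dx":0,"dy":0,"dz":2,"spin":0,"grip":100},{"dx":0,"dy":0,"dz":5,"spin":0,"grip":100},{"dx":0,"dy":0,"dz":9,"spin":0,"grip":100},{"dx":0,"dy":0,"dz":13,"spin":0,"grip":100},{"dx":0,"dy":0,"dz":17,"spin":0,"grip":100},{"dx":0,"dy":0,"dz":21,"spin":0,"grip":100}]'

```text
time_s: 11.2
tcp_pos: [0.5593, 0.1014, 0.2647]
eef_rot: [-180.0, 0.0, -81.4]
contact_force: [1.0, 0.9, -0.6]
gripper_width: 0.0874
```

Call:
servo_tool --targets '[{"dx":-0.5,"dy":-3,"dz":0,"spin":-0.03,"grip":100},{"dx":-1,"dy":-6,"dz":0,"spin":-0.07,"grip":100},{"dx":-1.5,"dy":-10,"dz":0,"spin":-0.12,"grip":100},{"dx":-2,"dy":-14,"dz":0,"spin":-0.17,"grip":100},{"dx":-2.5,"dy":-18,"dz":0,"spin":-0.22,"grip":100},{"dx":-3,"dy":-22,"dz":0,"spin":-0.258,"grip":100},{"dx":-3.5,"dy":-25,"dz":0,"spin":-0.258,"grip":100},{"dx":-3.5,"dy":-26,"dz":0,"spin":-0.258,"grip":100},{"dx":-3.5,"dy":-26,"dz":0,"spin":-0.258,"grip":100},{"dx":-3.5,"dy":-26,"dz":0,"spin":-0.258,"grip":100}]'

```text
time_s: 12.03
tcp_pos: [0.5246, -0.1588, 0.2624]
eef_rot: [180.0, 0.0, -96.2]
contact_force: [-0.6, 0.5, 0.3]
gripper_width: 0.0873
```

```bash
python3 - <<'E'
from h import *
s=r.get_state();print(s["time_s"],s["tcp_pos"],s["eef_rot"],s["joints"])
cal,im=snap("wrist","w5");t=snap("top","t5")[1]
for d in r.cut_out("soap2","wrist"):
    q=cv2.boxPoints(cv2.minAreaRect(np.argwhere(d["mask"])[:,::-1].astype(np.float32)));W=ray(cal,q,.088)[:,:2]
    print(d["p"],np.round(q).tolist(),np.round(W,4).tolist(),W.mean(0))
cv2.imwrite("pics/x5.png",np.vstack([im[:260],cv2.resize(t[160:270,150:490],(640,207))]))
E
```

```text
12.0333 [ 0.52457051 -0.15875178  0.26239745] [ 1.79990530e+02  5.94725643e-03 -9.62258022e+01] [ 3.64173749e+00  7.31375369e+00 -1.22241393e+01 -7.93884396e-03
 -7.04704177e+01 -9.86488474e+00]
0.91 [[437.0, 94.0], [495.0, 85.0], [502.0, 127.0], [444.0, 137.0]] [[0.3902, -0.2366], [0.3321, -0.2396], [0.3219, -0.1964], [0.3823, -0.1929]] [ 0.35661557 -0.21639345]
0.73 [[272.0, 106.0], [273.0, 40.0], [336.0, 41.0], [335.0, 107.0]] [[0.5611, -0.2435], [0.5507, -0.3046], [0.4894, -0.297], [0.4962, -0.2353]] [ 0.52434997 -0.27010028]
0.23 [[383.0, 236.0], [403.0, -4.0], [448.0, 0.0], [428.0, 240.0]] [[0.4524, -0.0837], [0.4232, -0.3282], [0.3813, -0.3206], [0.4, -0.0733]] [ 0.41423098 -0.20144367]
```

View pics/x5.png

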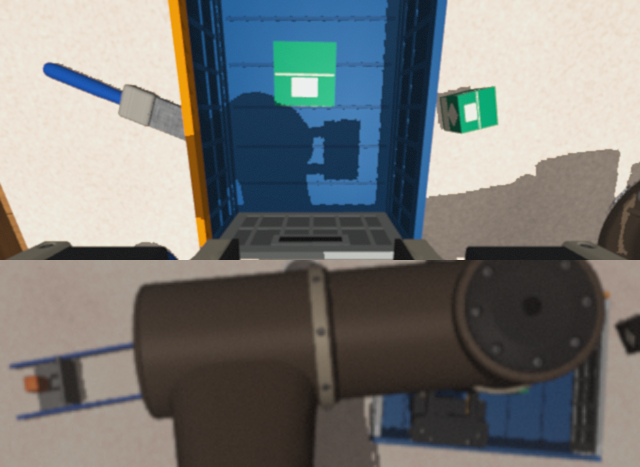

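Call:
servo_tool --targets '[{"dx":0,"dy":-3,"dz":0,"spin":0,"grip":100},{"dx":-0.2,"dy":-7,"dz":0,"spin":0,"grip":100},{"dx":-0.35,"dy":-10,"dz":-2,"spin":0,"grip":100},{"dx":-0.35,"dy":-11.1,"dz":-5,"spin":0,"grip":100},{"dx":-0.35,"dy":-11.1,"dz":-8,"spin":0,"grip":100},{"dx":-0.35,"dy":-11.1,"dz":-11,"spin":0,"grip":100},{"dx":-0.35,"dy":-11.1,"dz":-13,"spin":0,"grip":100},{"dx":-0.35,"dy":-11.1,"dz":-13,"spin":0,"grip":100},{"dx":-0.35,"dy":-11.1,"dz":-13,"spin":0,"grip":100},{"dx":-0.35,"dy":-11.1,"dz":-13,"spin":0,"grip":100}]'

```text
time_s: 13.02
tcp_pos: [0.5225, -0.269, 0.1341]
eef_rot: [-179.9, -0.0, -96.0]
contact_force: [0.4, 0.9, 0.1]
gripper_width: 0.0877
```

Call:
servo_tool --targets '[{"dx":0,"dy":0,"dz":-2,"spin":0,"grip":100},{"dx":0,"dy":0,"dz":-4,"spin":0,"grip":100},{"dx":0,"dy":0,"dz":-5.5,"spin":0,"grip":100},{"dx":0,"dy":0,"dz":-6.5,"spin":0,"grip":100},{"dx":0,"dy":0,"dz":-7.4,"spin":0,"grip":100},{"dx":0,"dy":0,"dz":-7.4,"spin":0,"grip":100},{"dx":0,"dy":0,"dz":-7.4,"spin":0,"grip":0},{"dx":0,"dy":0,"dz":-7.4,"spin":0,"grip":0},{"dx":0,"dy":0,"dz":-7.4,"spin":0,"grip":0},{"dx":0,"dy":0,"dz":-7.4,"spin":0,"grip":0}]' --squeeze 25

```text
time_s: 13.85
tcp_pos: [0.5219, -0.2695, 0.0595]
eef_rot: [-179.9, -0.0, -96.1]
contact_force: [1.9, -0.1, 1.3]
gripper_width: 0.0665
```

Call:
servo_tool --targets '[{"dx":0,"dy":0,"dz":0,"spin":0,"grip":0},{"dx":0,"dy":0,"dz":0,"spin":0,"grip":0},{"dx":0,"dy":0,"dz":0,"spin":0,"grip":0},{"dx":0,"dy":0,"dz":0,"spin":0,"grip":0},{"dx":0,"dy":0,"dz":0.5,"spin":0,"grip":0},{"dx":0,"dy":0,"dz":1.5,"spin":0,"grip":0},{"dx":0,"dy":0,"dz":3,"spin":0,"grip":0},{"dx":0,"dy":0,"dz":5,"spin":0,"grip":0},{"dx":0,"dy":0,"dz":7,"spin":0,"grip":0},{"dx":0,"dy":0,"dz":9,"spin":0,"grip":0}]'

```text
time_s: 14.68
tcp_pos: [0.5201, -0.2692, 0.1494]
eef_rot: [179.9, 0.0, -96.1]
contact_force: [0.1, 0.4, -2.5]
gripper_width: 0.062
```

Call:
servo_tool --targets '[{"dx":0,"dy":0,"dz":3,"spin":0,"grip":0},{"dx":0,"dy":0,"dz":6,"spin":0,"grip":0},{"dx":0,"dy":0,"dz":8.5,"spin":0,"grip":0},{"dx":0.3,"dy":3,"dz":9,"spin":0.02,"grip":0},{"dx":0.6,"dy":6.5,"dz":9,"spin":0.06,"grip":0},{"dx":1,"dy":10,"dz":9,"spin":0.1,"grip":0},{"dx":1.4,"dy":14,"dz":9,"spin":0.14,"grip":0},{"dx":1.7,"dy":18,"dz":9,"spin":0.18,"grip":0},{"dx":2,"dy":22,"dz":9,"spin":0.22,"grip":0},{"dx":2.3,"dy":26,"dz":9,"spin":0.258,"grip":0}]' --squeeze 35

```text
time_s: 15.52
tcp_pos: [0.5429, -0.0078, 0.2388]
eef_rot: [179.9, 0.0, -81.3]
contact_force: [1.5, -0.1, -2.6]
gripper_width: 0.0618
```

Call:
servo_tool --targets '[{"dx":0.1,"dy":4,"dz":0,"spin":0,"grip":0},{"dx":0.2,"dy":8,"dz":0,"spin":0,"grip":0},{"dx":0.4,"dy":12,"dz":0,"spin":0,"grip":0},{"dx":0.6,"dy":16,"dz":0,"spin":0,"grip":0},{"dx":0.6,"dy":18,"dz":-2,"spin":0,"grip":0},{"dx":0.6,"dy":18.4,"dz":-5,"spin":0,"grip":0},{"dx":0.6,"dy":18.4,"dz":-7,"spin":0,"grip":0},{"dx":0.6,"dy":18.4,"dz":-9,"spin":0,"grip":0},{"dx":0.6,"dy":18.4,"dz":-9,"spin":0,"grip":0},{"dx":0.6,"dy":18.4,"dz":-9,"spin":0,"grip":0}]'

```text
time_s: 16.35
tcp_pos: [0.5493, 0.1739, 0.1481]
eef_rot: [179.8, -0.1, -81.3]
contact_force: [0.1, -0.4, -1.4]
gripper_width: 0.0617
```

```bash
python3 - <<'E'
from h import *
s=r.get_state();print(s["time_s"],s["tcp_pos"],s["eef_rot"],s["gripper_width"],s["contact_force"])
cal,im=snap("wrist","w6");a=snap("scene","s6")[1]
cv2.imwrite("pics/x6.png",np.vstack([im[:300],cv2.resize(a[120:260,300:480],(640,498))[:300]]))
E
```

```text
16.35 [0.54925763 0.17392353 0.1480658 ] [ 1.79831629e+02 -9.16700265e-02 -8.13490847e+01] 0.06165287655025902 [ 0.10604464 -0.40408955 -1.36713195]
```

View pics/x6.png

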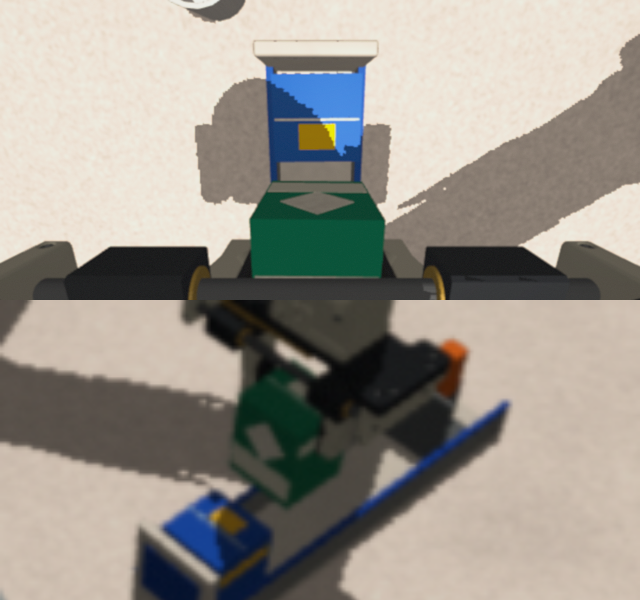

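The blue box stands square in the lane and green is lined up over it (columns 317 and 316). Lowering.

Call:
servo_tool --targets '[{"dx":0,"dy":0,"dz":-2,"spin":0,"grip":0},{"dx":0,"dy":0,"dz":-4,"spin":0,"grip":0},{"dx":0,"dy":0,"dz":-5,"spin":0,"grip":0},{"dx":0,"dy":0,"dz":-6,"spin":0,"grip":0},{"dx":0,"dy":0,"dz":-7,"spin":0,"grip":0},{"dx":0,"dy":0,"dz":-7.8,"spin":0,"grip":0},{"dx":0,"dy":0,"dz":-8.4,"spin":0,"grip":0},{"dx":0,"dy":0,"dz":-8.7,"spin":0,"grip":0},{"dx":0,"dy":0,"dz":-9,"spin":0,"grip":0},{"dx":0,"dy":0,"dz":-9,"spin":0,"grip":0}]'

```text
time_s: 17.28
tcp_pos: [0.5501, 0.1746, 0.0582]
eef_rot: [180.0, -0.0, -81.3]
contact_force: [-0.8, -0.6, -2.7]
gripper_width: 0.0616
```

Call:
servo_tool --targets '[{"dx":0,"dy":0,"dz":-0.1,"spin":0,"grip":0},{"dx":0,"dy":0,"dz":-0.2,"spin":0,"grip":0},{"dx":0,"dy":0,"dz":-0.3,"spin":0,"grip":0},{"dx":0,"dy":0,"dz":-0.35,"spin":0,"grip":0},{"dx":0,"dy":0,"dz":-0.35,"spin":0,"grip":0},{"dx":0,"dy":0,"dz":-0.35,"spin":0,"grip":0},{"dx":0,"dy":0,"dz":-0.35,"spin":0,"grip":0},{"dx":0,"dy":0,"dz":-0.35,"spin":0,"grip":0},{"dx":0,"dy":0,"dz":-0.35,"spin":0,"grip":0},{"dx":0,"dy":0,"dz":-0.35,"spin":0,"grip":0}]'

```text
time_s: 18.12
tcp_pos: [0.5503, 0.1748, 0.0555]
eef_rot: [-180.0, 0.0, -81.3]
contact_force: [-2.9, -0.7, 5.0]
gripper_width: 0.0618
```

Call:
servo_tool --targets '[{"dx":0,"dy":0,"dz":0,"spin":0,"grip":100},{"dx":0,"dy":0,"dz":0,"spin":0,"grip":100},{"dx":0,"dy":0,"dz":0,"spin":0,"grip":100},{"dx":0,"dy":0,"dz":0,"spin":0,"grip":100},{"dx":0,"dy":0,"dz":2,"spin":0,"grip":100},{"dx":0,"dy":0,"dz":5,"spin":0,"grip":100},{"dx":0,"dy":0,"dz":9,"spin":0,"grip":100},{"dx":0,"dy":1,"dz":12,"spin":0,"grip":100},{"dx":-0.5,"dy":4,"dz":14,"spin":0,"grip":100},{"dx":-1,"dy":8,"dz":14,"spin":0,"grip":100}]'

```text
time_s: 18.95
tcp_pos: [0.5425, 0.255, 0.201]
eef_rot: [-179.6, 0.2, -81.5]
contact_force: [2.2, -0.2, 0.3]
gripper_width: 0.0877
```

Call:
servo_tool --targets '[{"dx":-0.5,"dy":4,"dz":0,"spin":0,"grip":100},{"dx":-1.1,"dy":8,"dz":0,"spin":0,"grip":100},{"dx":-1.6,"dy":11,"dz":0,"spin":0,"grip":100},{"dx":-2.1,"dy":12.3,"dz":0,"spin":0,"grip":100},{"dx":-2.1,"dy":12.3,"dz":-2,"spin":0,"grip":100},{"dx":-2.1,"dy":12.3,"dz":-4,"spin":0,"grip":100},{"dx":-2.1,"dy":12.3,"dz":-4,"spin":0,"grip":100},{"dx":-2.1,"dy":12.3,"dz":-4,"spin":0,"grip":100},{"dx":-2.1,"dy":12.3,"dz":-4,"spin":0,"grip":100},{"dx":-2.1,"dy":12.3,"dz":-4,"spin":0,"grip":100}]'

```text
time_s: 19.78
tcp_pos: [0.52, 0.3778, 0.1566]
eef_rot: [-179.9, 0.1, -81.4]
contact_force: [-0.1, 0.0, -0.1]
gripper_width: 0.0879
```

```bash
python3 - <<'E'
from h import *
s=r.get_state();print(s["time_s"],s["tcp_pos"],s["eef_rot"],s["gripper_width"],s["contact_force"])
cal,im=snap("wrist","w7");a=snap("scene","s7")[1];t=snap("top","t7")[1]
hsv=cv2.cvtColor(t,cv2.COLOR_BGR2HSV);o=cv2.inRange(hsv,(3,120,60),(20,255,255));o[:,250:]=0;print("orange top",o.sum()//255)
cv2.imwrite("pics/x7.png",np.vstack([im[:300],cv2.resize(a[120:260,300:480],(640,498))[:300]]))
E
```

```text
19.7833 [0.51996211 0.3777968  0.15656612] [-1.79901640e+02  6.30092225e-02 -8.13665271e+01] 0.08790403429652675 [-0.13361523  0.00078431 -0.07838232]
orange top 12266
```

View pics/x7.png

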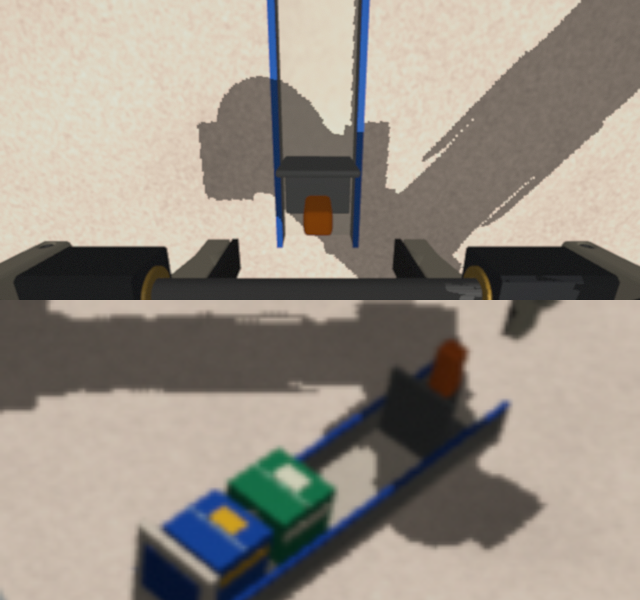

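Both boxes stand in the lane. The follower's grip is at (318,220).

```bash
python3 - <<'E'
from h import *
cal=r.get_calibration("wrist")
print(ray(cal,[(305,210),(331,210),(305,235),(331,235)],.107).round(4).tolist(), ray(cal,[(318,173)],.084).round(4).tolist())
E
```

```text
[[0.5286, 0.3703, 0.107], [0.5101, 0.3674, 0.107], [0.5258, 0.3896, 0.107], [0.5069, 0.3866, 0.107]] [[0.5226, 0.347, 0.084]]
```

Call:
servo_tool --targets '[{"dx":-0.2,"dy":0,"dz":-2,"spin":0,"grip":100},{"dx":-0.2,"dy":0,"dz":-4,"spin":0,"grip":100},{"dx":-0.2,"dy":0,"dz":-6,"spin":0,"grip":100},{"dx":-0.2,"dy":0,"dz":-7.2,"spin":0,"grip":100},{"dx":-0.2,"dy":0,"dz":-7.2,"spin":0,"grip":0},{"dx":-0.2,"dy":0,"dz":-7.2,"spin":0,"grip":0},{"dx":-0.2,"dy":0,"dz":-7.2,"spin":0,"grip":0},{"dx":-0.2,"dy":0,"dz":-7.2,"spin":0,"grip":0},{"dx":-0.2,"dy":0,"dz":-7.2,"spin":0,"grip":0},{"dx":-0.2,"dy":0,"dz":-7.2,"spin":0,"grip":0}]' --squeeze 30

```text
time_s: 20.77
tcp_pos: [0.5175, 0.378, 0.084]
eef_rot: [-179.9, 0.1, -81.3]
contact_force: [-0.7, -0.8, -0.1]
gripper_width: 0.0531
```

Call:
servo_tool --targets '[{"dx":0,"dy":0,"dz":0,"spin":0,"grip":0},{"dx":0,"dy":0,"dz":0,"spin":0,"grip":0},{"dx":0,"dy":0,"dz":0,"spin":0,"grip":0},{"dx":0,"dy":0,"dz":0,"spin":0,"grip":0},{"dx":0,"dy":0,"dz":0,"spin":0,"grip":0},{"dx":0,"dy":0,"dz":0,"spin":0,"grip":0},{"dx":0,"dy":0,"dz":0,"spin":0,"grip":0},{"dx":0,"dy":0,"dz":0,"spin":0,"grip":0},{"dx":0,"dy":0,"dz":0,"spin":0,"grip":0},{"dx":0,"dy":0,"dz":0,"spin":0,"grip":0}]'

```text
time_s: 21.6
tcp_pos: [0.5188, 0.3784, 0.0832]
eef_rot: [-179.8, 0.1, -81.3]
contact_force: [7.7, 1.8, -4.7]
gripper_width: 0.0221
```

Call:
servo_tool --targets '[{"dx":0.15,"dy":-1,"dz":0,"spin":0,"grip":0},{"dx":0.3,"dy":-2,"dz":0,"spin":0,"grip":0},{"dx":0.53,"dy":-3.5,"dz":0,"spin":0,"grip":0},{"dx":0.76,"dy":-5,"dz":0,"spin":0,"grip":0},{"dx":1.0,"dy":-6.5,"dz":0,"spin":0,"grip":0},{"dx":1.22,"dy":-8,"dz":0,"spin":0,"grip":0},{"dx":1.45,"dy":-9.5,"dz":0,"spin":0,"grip":0},{"dx":1.68,"dy":-11,"dz":0,"spin":0,"grip":0},{"dx":1.9,"dy":-12.4,"dz":0,"spin":0,"grip":0},{"dx":2.0,"dy":-13.2,"dz":0,"spin":0,"grip":0}]'

```text
time_s: 22.43
tcp_pos: [0.5389, 0.2456, 0.0832]
eef_rot: [-179.8, 0.1, -81.4]
contact_force: [7.5, 1.8, -6.4]
gripper_width: 0.0215
```

Call:
servo_tool --targets '[{"dx":0.03,"dy":-0.2,"dz":0,"spin":0,"grip":0},{"dx":0.06,"dy":-0.4,"dz":0,"spin":0,"grip":0},{"dx":0.09,"dy":-0.6,"dz":0,"spin":0,"grip":0},{"dx":0.12,"dy":-0.8,"dz":0,"spin":0,"grip":0},{"dx":0.15,"dy":-1.0,"dz":0,"spin":0,"grip":0},{"dx":0.18,"dy":-1.2,"dz":0,"spin":0,"grip":0},{"dx":0.21,"dy":-1.4,"dz":0,"spin":0,"grip":0},{"dx":0.24,"dy":-1.6,"dz":0,"spin":0,"grip":0},{"dx":0.27,"dy":-1.8,"dz":0,"spin":0,"grip":0},{"dx":0.3,"dy":-2.0,"dz":0,"spin":0,"grip":0}]'

```text
time_s: 23.27
tcp_pos: [0.5417, 0.2271, 0.0832]
eef_rot: [-179.8, 0.1, -81.3]
contact_force: [5.6, 3.0, -6.1]
gripper_width: 0.0222
```

Call:
servo_tool --targets '[{"dx":0.0,"dy":-0.1,"dz":0,"spin":0,"grip":0},{"dx":0.0,"dy":-0.2,"dz":0,"spin":0,"grip":0},{"dx":0.0,"dy":-0.3,"dz":0,"spin":0,"grip":0},{"dx":0.0,"dy":-0.4,"dz":0,"spin":0,"grip":0},{"dx":0.05,"dy":-0.5,"dz":0,"spin":0,"grip":0},{"dx":0.05,"dy":-0.55,"dz":0,"spin":0,"grip":0},{"dx":0.05,"dy":-0.6,"dz":0,"spin":0,"grip":0},{"dx":0.05,"dy":-0.65,"dz":0,"spin":0,"grip":0},{"dx":0.05,"dy":-0.7,"dz":0,"spin":0,"grip":0},{"dx":0.05,"dy":-0.7,"dz":0,"spin":0,"grip":0}]'

```text
time_s: 24.1
tcp_pos: [0.5427, 0.2206, 0.0832]
eef_rot: [-179.8, 0.1, -81.3]
contact_force: [6.1, 5.5, -6.5]
gripper_width: 0.0219
```

Call:
servo_tool --targets '[{"dx":0.0,"dy":-0.1,"dz":0,"spin":0,"grip":0},{"dx":0.0,"dy":-0.15,"dz":0,"spin":0,"grip":0},{"dx":0.0,"dy":-0.2,"dz":0,"spin":0,"grip":0},{"dx":0.0,"dy":-0.25,"dz":0,"spin":0,"grip":0},{"dx":0.0,"dy":-0.3,"dz":0,"spin":0,"grip":0},{"dx":0.0,"dy":-0.35,"dz":0,"spin":0,"grip":0},{"dx":0.0,"dy":-0.4,"dz":0,"spin":0,"grip":0},{"dx":0.0,"dy":-0.4,"dz":0,"spin":0,"grip":0},{"dx":0.0,"dy":-0.4,"dz":0,"spin":0,"grip":0},{"dx":0.0,"dy":-0.4,"dz":0,"spin":0,"grip":0}]'

```text
time_s: 24.93
tcp_pos: [0.5432, 0.2168, 0.0832]
eef_rot: [-179.7, 0.2, -81.3]
contact_force: [9.8, 4.9, -8.9]
gripper_width: 0.022
```

Call:
servo_tool --targets '[{"dx":-0.05,"dy":-0.1,"dz":0,"spin":0,"grip":0},{"dx":-0.05,"dy":-0.15,"dz":0,"spin":0,"grip":0},{"dx":-0.05,"dy":-0.2,"dz":0,"spin":0,"grip":0},{"dx":-0.05,"dy":-0.25,"dz":0,"spin":0,"grip":0},{"dx":-0.05,"dy":-0.3,"dz":0,"spin":0,"grip":0},{"dx":-0.05,"dy":-0.35,"dz":0,"spin":0,"grip":0},{"dx":-0.05,"dy":-0.4,"dz":0,"spin":0,"grip":0},{"dx":-0.05,"dy":-0.4,"dz":0,"spin":0,"grip":0},{"dx":-0.05,"dy":-0.4,"dz":0,"spin":0,"grip":0},{"dx":-0.05,"dy":-0.4,"dz":0,"spin":0,"grip":0}]'

```text
time_s: 25.77
tcp_pos: [0.5434, 0.2162, 0.0833]
eef_rot: [-179.5, 0.4, -81.3]
contact_force: [7.5, 18.1, -13.1]
gripper_width: 0.0218
```

The row is home: 18 N along y and no further travel. Next: release, lift and move to the crate's left end wall.

Call:
servo_tool --targets '[{"dx":0,"dy":0,"dz":0,"spin":0,"grip":50},{"dx":0,"dy":0,"dz":0,"spin":0,"grip":60},{"dx":0,"dy":0,"dz":0,"spin":0,"grip":60},{"dx":0,"dy":0,"dz":0,"spin":0,"grip":60},{"dx":0,"dy":0,"dz":0,"spin":0,"grip":60},{"dx":0,"dy":0,"dz":2,"spin":0,"grip":60},{"dx":0,"dy":0,"dz":5,"spin":0,"grip":60},{"dx":0,"dy":0,"dz":9,"spin":0,"grip":60},{"dx":0,"dy":0,"dz":13,"spin":0,"grip":60},{"dx":0,"dy":0,"dz":17,"spin":0,"grip":60}]'

```text
time_s: 26.6
tcp_pos: [0.5397, 0.2099, 0.2549]
eef_rot: [180.0, -0.0, -81.4]
contact_force: [1.2, 1.7, 0.4]
gripper_width: 0.0524
```

```bash
python3 - <<'E'
from h import *
s=r.get_state();print(s["time_s"],s["tcp_pos"],s["eef_rot"],s["gripper_width"],s["contact_force"])
cal,im=snap("wrist","w8");a=snap("scene","s8")[1]
cv2.imwrite("pics/x8.png",np.vstack([im[:300],cv2.resize(a[120:260,300:480],(640,498))[:300]]))
E
```

```text
26.6 [0.53967112 0.20991772 0.25490781] [ 1.79969630e+02 -2.36200695e-02 -8.13671206e+01] 0.05244726965250568 [1.23694365 1.65544096 0.39596745]
```

View pics/x8.png

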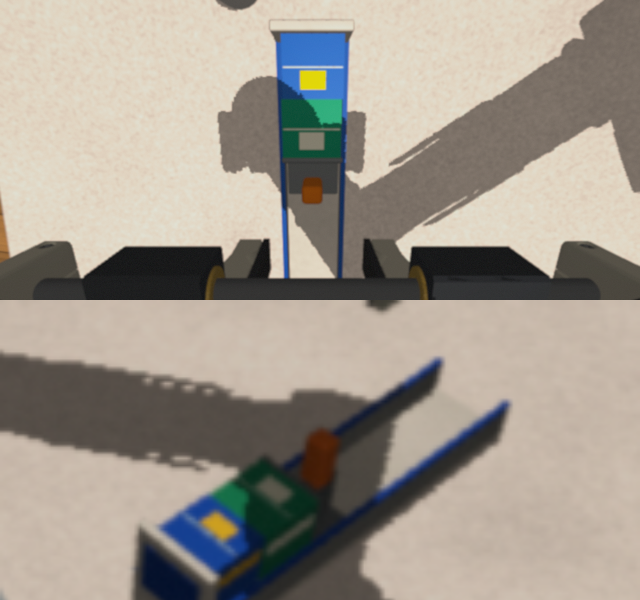

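The row is snug between stop and follower, square and without gaps. Now the crate.

Call:
servo_tool --targets '[{"dx":0,"dy":-2,"dz":0,"spin":0.12,"grip":0},{"dx":0,"dy":-5,"dz":0,"spin":0.24,"grip":0},{"dx":0,"dy":-8,"dz":0,"spin":0.36,"grip":0},{"dx":0,"dy":-11,"dz":0,"spin":0.48,"grip":0},{"dx":0,"dy":-14,"dz":0,"spin":0.6,"grip":0},{"dx":0.4,"dy":-17,"dz":0,"spin":0.72,"grip":0},{"dx":0.4,"dy":-20,"dz":0,"spin":0.84,"grip":0},{"dx":0.4,"dy":-23,"dz":0,"spin":0.96,"grip":0},{"dx":0.4,"dy":-25,"dz":0,"spin":1.08,"grip":0},{"dx":0.4,"dy":-25,"dz":0,"spin":1.2,"grip":0}]' --squeeze 10

```text
time_s: 27.53
tcp_pos: [0.5434, -0.0427, 0.253]
eef_rot: [180.0, 0.0, -12.4]
contact_force: [0.3, 0.8, -0.3]
gripper_width: 0.0003
```

Call:
servo_tool --targets '[{"dx":0,"dy":0,"dz":-2,"spin":0.115,"grip":0},{"dx":0,"dy":0,"dz":-5,"spin":0.115,"grip":0},{"dx":0,"dy":0,"dz":-8,"spin":0.115,"grip":0},{"dx":0,"dy":0,"dz":-11,"spin":0.115,"grip":0},{"dx":0,"dy":0,"dz":-13,"spin":0.115,"grip":0},{"dx":0,"dy":0,"dz":-14,"spin":0.115,"grip":0},{"dx":0,"dy":0,"dz":-14,"spin":0.115,"grip":0},{"dx":0,"dy":0,"dz":-14,"spin":0.115,"grip":0},{"dx":0,"dy":0,"dz":-14,"spin":0.115,"grip":0},{"dx":0,"dy":0,"dz":-14,"spin":0.115,"grip":0}]'

```text
time_s: 28.37
tcp_pos: [0.5452, -0.0391, 0.1147]
eef_rot: [-180.0, -0.2, -6.0]
contact_force: [0.9, 0.5, 0.7]
gripper_width: 0.0003
```

Call:
servo_tool --targets '[{"dx":-0.2,"dy":-1.5,"dz":0,"spin":0,"grip":0},{"dx":-0.3,"dy":-2.7,"dz":0,"spin":0,"grip":0},{"dx":-0.35,"dy":-3.3,"dz":0,"spin":0,"grip":0},{"dx":-0.42,"dy":-4,"dz":0,"spin":0,"grip":0},{"dx":-0.5,"dy":-4.8,"dz":-0.1,"spin":0,"grip":0},{"dx":-0.6,"dy":-5.7,"dz":-0.2,"spin":0,"grip":0},{"dx":-0.7,"dy":-6.7,"dz":-0.4,"spin":0,"grip":0},{"dx":-0.8,"dy":-7.7,"dz":-0.8,"spin":0,"grip":0},{"dx":-0.9,"dy":-8.7,"dz":-1.3,"spin":0,"grip":0},{"dx":-1.0,"dy":-9.7,"dz":-2,"spin":0,"grip":0}]'

```text
time_s: 29.2
tcp_pos: [0.5342, -0.1375, 0.0927]
eef_rot: [180.0, -0.0, -6.0]
contact_force: [0.3, 0.8, -0.5]
gripper_width: 0.0005
```

Call:
servo_tool --targets '[{"dx":-0.08,"dy":-0.8,"dz":-0.8,"spin":0,"grip":0},{"dx":-0.16,"dy":-1.6,"dz":-1.7,"spin":0,"grip":0},{"dx":-0.25,"dy":-2.3,"dz":-2.6,"spin":0,"grip":0},{"dx":-0.3,"dy":-2.8,"dz":-3.6,"spin":0,"grip":0},{"dx":-0.34,"dy":-3.2,"dz":-4.6,"spin":0,"grip":0},{"dx":-0.37,"dy":-3.5,"dz":-5.6,"spin":0,"grip":0},{"dx":-0.4,"dy":-3.7,"dz":-6.4,"spin":0,"grip":0},{"dx":-0.4,"dy":-3.8,"dz":-7.0,"spin":0,"grip":0},{"dx":-0.4,"dy":-3.8,"dz":-7.2,"spin":0,"grip":0},{"dx":-0.4,"dy":-3.8,"dz":-7.2,"spin":0,"grip":0}]'

```text
time_s: 30.03
tcp_pos: [0.53, -0.1743, 0.0206]
eef_rot: [180.0, 0.1, -6.0]
contact_force: [-0.3, -0.9, 1.2]
gripper_width: 0.0006
```

```bash
python3 - <<'E'
from h import *
s=r.get_state();print(s["time_s"],s["tcp_pos"],s["eef_rot"],s["gripper_width"],s["contact_force"])
a=snap("scene","s9")[1];im=snap("wrist","w9")[1]
cv2.imwrite("pics/x9.png",np.vstack([im[:300],cv2.resize(a[140:320,140:340],(640,576))[:300]]))
E
```

```text
30.0333 [ 0.52995736 -0.1742759   0.02056399] [ 1.79988123e+02  5.29818262e-02 -5.99088512e+00] 0.000622436693840909 [-0.26137096 -0.91346817  1.22213011]
```

View pics/x9.png

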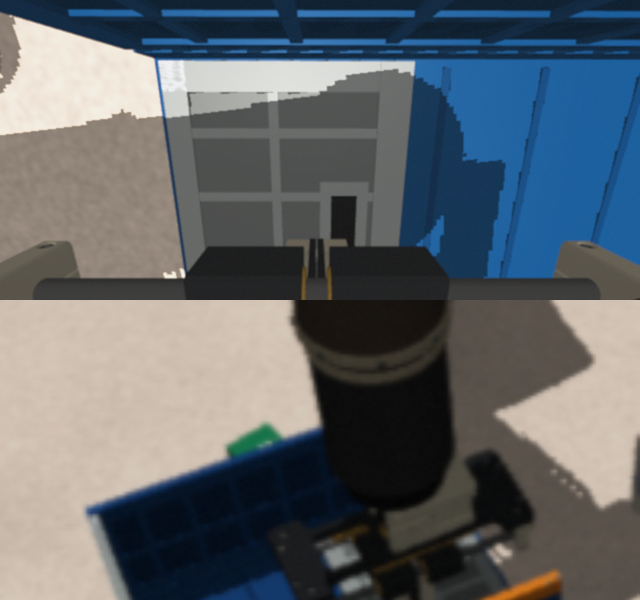

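End_left lies flat on the floor (grey panel at columns 160–415 of the wrist picture). Next the right end wall.

Call:
servo_tool --targets '[{"dx":0,"dy":0,"dz":-0.2,"spin":0,"grip":0},{"dx":0,"dy":0,"dz":-0.2,"spin":0,"grip":0},{"dx":0,"dy":0,"dz":3,"spin":0,"grip":0},{"dx":0,"dy":0,"dz":7,"spin":0,"grip":0},{"dx":0,"dy":0,"dz":11,"spin":0,"grip":0},{"dx":0,"dy":0,"dz":15,"spin":0,"grip":0},{"dx":0,"dy":0,"dz":17.5,"spin":0,"grip":0},{"dx":-0.3,"dy":-3,"dz":17.5,"spin":0,"grip":0},{"dx":-0.8,"dy":-7,"dz":17.5,"spin":0,"grip":0},{"dx":-1.2,"dy":-11,"dz":17.5,"spin":0,"grip":0}]'

```text
time_s: 30.97
tcp_pos: [0.5186, -0.2847, 0.1978]
eef_rot: [-180.0, -0.2, -5.8]
contact_force: [0.5, -0.5, -0.6]
gripper_width: 0.0007
```

Call:
servo_tool --targets '[{"dx":-0.4,"dy":-4,"dz":0,"spin":0,"grip":0},{"dx":-0.8,"dy":-8,"dz":0,"spin":0,"grip":0},{"dx":-1.2,"dy":-12,"dz":0,"spin":0,"grip":0},{"dx":-1.6,"dy":-15,"dz":0,"spin":0,"grip":0},{"dx":-1.7,"dy":-15.5,"dz":-2,"spin":0,"grip":0},{"dx":-1.7,"dy":-15.5,"dz":-5,"spin":0,"grip":0},{"dx":-1.7,"dy":-15.5,"dz":-8,"spin":0,"grip":0},{"dx":-1.7,"dy":-15.5,"dz":-8,"spin":0,"grip":0},{"dx":-1.7,"dy":-15.5,"dz":-8,"spin":0,"grip":0},{"dx":-1.7,"dy":-15.5,"dz":-8,"spin":0,"grip":0}]'

```text
time_s: 31.8
tcp_pos: [0.5022, -0.4398, 0.1179]
eef_rot: [179.9, -0.1, -6.0]
contact_force: [-0.2, 0.6, 0.8]
gripper_width: 0.0003
```

Call:
servo_tool --targets '[{"dx":0.2,"dy":1.5,"dz":-0.3,"spin":0,"grip":0},{"dx":0.3,"dy":2.7,"dz":-0.3,"spin":0,"grip":0},{"dx":0.35,"dy":3.3,"dz":-0.3,"spin":0,"grip":0},{"dx":0.42,"dy":4,"dz":-0.3,"spin":0,"grip":0},{"dx":0.5,"dy":4.8,"dz":-0.4,"spin":0,"grip":0},{"dx":0.6,"dy":5.7,"dz":-0.5,"spin":0,"grip":0},{"dx":0.7,"dy":6.7,"dz":-0.7,"spin":0,"grip":0},{"dx":0.8,"dy":7.7,"dz":-1.1,"spin":0,"grip":0},{"dx":0.9,"dy":8.7,"dz":-1.6,"spin":0,"grip":0},{"dx":1.0,"dy":9.7,"dz":-2.3,"spin":0,"grip":0}]'

```text
time_s: 32.63
tcp_pos: [0.5114, -0.3413, 0.0927]
eef_rot: [180.0, -0.0, -6.0]
contact_force: [-0.6, 0.3, 0.4]
gripper_width: 0.0006
```

Call:
servo_tool --targets '[{"dx":0.08,"dy":0.8,"dz":-0.8,"spin":0,"grip":0},{"dx":0.16,"dy":1.6,"dz":-1.7,"spin":0,"grip":0},{"dx":0.25,"dy":2.3,"dz":-2.6,"spin":0,"grip":0},{"dx":0.3,"dy":2.8,"dz":-3.6,"spin":0,"grip":0},{"dx":0.34,"dy":3.2,"dz":-4.6,"spin":0,"grip":0},{"dx":0.37,"dy":3.5,"dz":-5.6,"spin":0,"grip":0},{"dx":0.4,"dy":3.7,"dz":-6.4,"spin":0,"grip":0},{"dx":0.4,"dy":3.8,"dz":-7.0,"spin":0,"grip":0},{"dx":0.4,"dy":3.8,"dz":-7.3,"spin":0,"grip":0},{"dx":0.4,"dy":3.8,"dz":-7.4,"spin":0,"grip":0}]'

```text
time_s: 33.47
tcp_pos: [0.5147, -0.3041, 0.0196]
eef_rot: [-180.0, 0.1, -6.0]
contact_force: [-6.0, 7.2, 16.7]
gripper_width: 0.0002
```

```bash
python3 - <<'E'
from h import *
s=r.get_state();print(s["time_s"],s["tcp_pos"],s["eef_rot"],s["gripper_width"],s["contact_force"])
E
```

```text
33.4667 [ 0.51472613 -0.30412841  0.0196092 ] [-1.79991756e+02  7.37880118e-02 -5.99061946e+00] 0.0002154718652484796 [-5.98986539  7.23884027 16.72418079]
```

Call:
servo_tool --targets '[{"dx":0,"dy":0,"dz":2,"spin":0,"grip":0},{"dx":0,"dy":0,"dz":6,"spin":0,"grip":0},{"dx":0,"dy":0,"dz":10,"spin":0,"grip":0},{"dx":0,"dy":0,"dz":14,"spin":0,"grip":0},{"dx":0,"dy":0,"dz":17,"spin":0,"grip":0},{"dx":-2.5,"dy":2,"dz":18,"spin":0,"grip":0},{"dx":-5.5,"dy":4,"dz":18,"spin":0,"grip":0},{"dx":-8.5,"dy":6,"dz":18,"spin":0,"grip":0},{"dx":-11.5,"dy":7.5,"dz":18,"spin":0,"grip":0},{"dx":-13.7,"dy":8,"dz":18,"spin":0,"grip":0}]'

```text
time_s: 34.3
tcp_pos: [0.3757, -0.2233, 0.1991]
eef_rot: [-180.0, -0.0, -6.0]
contact_force: [-0.4, -0.4, 0.5]
gripper_width: 0.0005
```

Call:
servo_tool --targets '[{"dx":0,"dy":0,"dz":0,"spin":0,"grip":0},{"dx":0,"dy":0,"dz":-2,"spin":0,"grip":0},{"dx":0,"dy":0,"dz":-4,"spin":0,"grip":0},{"dx":0,"dy":0,"dz":-6,"spin":0,"grip":0},{"dx":0,"dy":0,"dz":-7.5,"spin":0,"grip":0},{"dx":0,"dy":0,"dz":-8.2,"spin":0,"grip":0},{"dx":0,"dy":0,"dz":-8.2,"spin":0,"grip":0},{"dx":0,"dy":0,"dz":-8.2,"spin":0,"grip":0},{"dx":0,"dy":0,"dz":-8.2,"spin":0,"grip":0},{"dx":0,"dy":0,"dz":-8.2,"spin":0,"grip":0}]'

```text
time_s: 35.13
tcp_pos: [0.3789, -0.2245, 0.118]
eef_rot: [180.0, -0.1, -6.0]
contact_force: [0.9, -0.1, 0.8]
gripper_width: 0.0007
```

```bash
python3 - <<'E'
from h import *
s=r.get_state();print(s["time_s"],s["tcp_pos"],s["eef_rot"],s["joints"],s["contact_force"])
a=snap("scene","s10")[1];im=snap("wrist","w10")[1]
cv2.imwrite("pics/x10.png",np.vstack([im[:300],cv2.resize(a[140:320,140:340],(640,576))[100:400]]))
E
```

```text
35.1333 [ 0.378936   -0.22451904  0.11800089] [ 1.79991869e+02 -1.00750655e-01 -6.00012086e+00] [-4.82251482e+00  4.25795552e+00 -3.65104789e+01  1.34875481e-02
 -4.91310041e+01  8.88135704e+01] [ 0.85903353 -0.11611577  0.78920563]
```

View pics/x10.png

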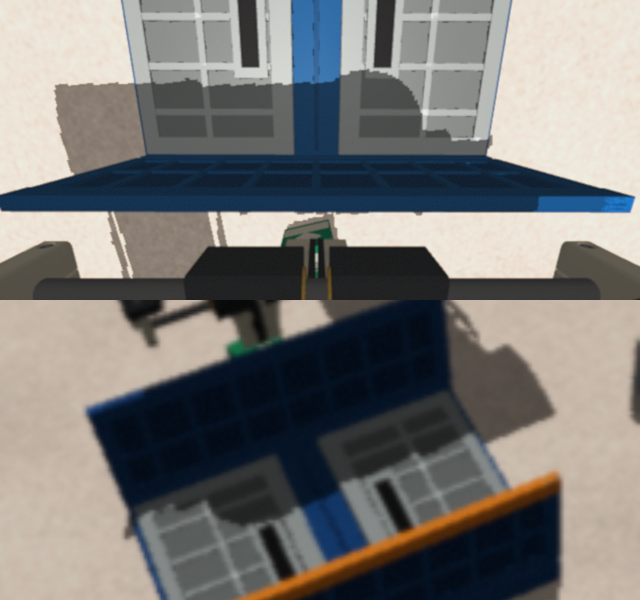

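Both end walls lie flat, with the blue floor strip visible between them. Folding side_first next.

Call:
servo_tool --targets '[{"dx":1.2,"dy":-0.1,"dz":-0.2,"spin":0,"grip":0},{"dx":2.2,"dy":-0.2,"dz":-0.3,"spin":0,"grip":0},{"dx":3.0,"dy":-0.3,"dz":-0.3,"spin":0,"grip":0},{"dx":3.8,"dy":-0.4,"dz":-0.4,"spin":0,"grip":0},{"dx":4.6,"dy":-0.5,"dz":-0.5,"spin":0,"grip":0},{"dx":5.5,"dy":-0.6,"dz":-0.7,"spin":0,"grip":0},{"dx":6.2,"dy":-0.7,"dz":-1.0,"spin":0,"grip":0},{"dx":6.9,"dy":-0.75,"dz":-1.3,"spin":0,"grip":0},{"dx":7.6,"dy":-0.8,"dz":-1.7,"spin":0,"grip":0},{"dx":8.2,"dy":-0.9,"dz":-2.2,"spin":0,"grip":0}]'

```text
time_s: 36.07
tcp_pos: [0.4611, -0.2334, 0.0947]
eef_rot: [180.0, -0.0, -6.0]
contact_force: [-0.0, -0.9, 0.2]
gripper_width: 0.0007
```

Call:
servo_tool --targets '[{"dx":0.7,"dy":-0.1,"dz":-0.7,"spin":0,"grip":0},{"dx":1.4,"dy":-0.15,"dz":-1.4,"spin":0,"grip":0},{"dx":2.0,"dy":-0.2,"dz":-2.2,"spin":0,"grip":0},{"dx":2.5,"dy":-0.25,"dz":-3.1,"spin":0,"grip":0},{"dx":2.9,"dy":-0.3,"dz":-4.0,"spin":0,"grip":0},{"dx":3.2,"dy":-0.33,"dz":-5.0,"spin":0,"grip":0},{"dx":3.4,"dy":-0.35,"dz":-5.8,"spin":0,"grip":0},{"dx":3.5,"dy":-0.37,"dz":-6.4,"spin":0,"grip":0},{"dx":3.5,"dy":-0.37,"dz":-6.7,"spin":0,"grip":0},{"dx":3.5,"dy":-0.37,"dz":-6.8,"spin":0,"grip":0}]'

```text
time_s: 36.9
tcp_pos: [0.495, -0.2371, 0.0284]
eef_rot: [180.0, 0.0, -5.9]
contact_force: [-8.1, 5.9, 27.8]
gripper_width: 0.0006
```

Call:
servo_tool --targets '[{"dx":0,"dy":0,"dz":2,"spin":0,"grip":0},{"dx":0,"dy":0,"dz":6,"spin":0,"grip":0},{"dx":0,"dy":0,"dz":10,"spin":0,"grip":0},{"dx":0,"dy":0,"dz":14,"spin":0,"grip":0},{"dx":0,"dy":0,"dz":17,"spin":0,"grip":0},{"dx":3,"dy":-0.3,"dz":17.5,"spin":0,"grip":0},{"dx":7,"dy":-0.7,"dz":17.5,"spin":0,"grip":0},{"dx":11,"dy":-1.1,"dz":17.5,"spin":0,"grip":0},{"dx":15,"dy":-1.5,"dz":17.5,"spin":0,"grip":0},{"dx":17.6,"dy":-1.8,"dz":17.5,"spin":0,"grip":0}]'

```text
time_s: 37.73
tcp_pos: [0.6739, -0.2552, 0.2014]
eef_rot: [180.0, -0.0, -6.0]
contact_force: [-0.5, 0.4, -1.0]
gripper_width: 0.0006
```

Call:
servo_tool --targets '[{"dx":0,"dy":0,"dz":0,"spin":0,"grip":0},{"dx":0,"dy":0,"dz":-2,"spin":0,"grip":0},{"dx":0,"dy":0,"dz":-4,"spin":0,"grip":0},{"dx":0,"dy":0,"dz":-6,"spin":0,"grip":0},{"dx":0,"dy":0,"dz":-7.5,"spin":0,"grip":0},{"dx":0,"dy":0,"dz":-8.5,"spin":0,"grip":0},{"dx":0,"dy":0,"dz":-8.5,"spin":0,"grip":0},{"dx":0,"dy":0,"dz":-8.5,"spin":0,"grip":0},{"dx":0,"dy":0,"dz":-8.5,"spin":0,"grip":0},{"dx":0,"dy":0,"dz":-8.5,"spin":0,"grip":0}]'

```text
time_s: 38.57
tcp_pos: [0.6719, -0.2552, 0.1186]
eef_rot: [180.0, -0.1, -6.0]
contact_force: [-0.3, 0.0, 0.6]
gripper_width: 0.0007
```

```bash
python3 - <<'E'
from h import *
s=r.get_state();print(s["time_s"],s["tcp_pos"],s["eef_rot"],s["contact_force"])
a=snap("scene","s11")[1]
cv2.imwrite("pics/x11.png",cv2.resize(a[140:320,140:340],None,fx=3,fy=3))
E
```

```text
38.5667 [ 0.6719304  -0.25522385  0.11860499] [ 1.79984861e+02 -1.30081954e-01 -5.99453083e+00] [-0.32217625  0.01997531  0.553493  ]
```

View pics/x11.png

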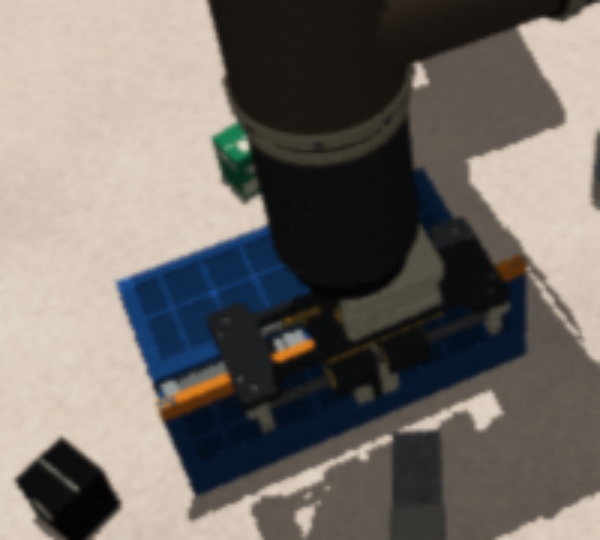

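Side_first is flat and side_last still stands with the tool outside it. Folding it.

Call:
servo_tool --targets '[{"dx":-1.3,"dy":0.1,"dz":-0.3,"spin":0,"grip":0},{"dx":-2.3,"dy":0.2,"dz":-0.4,"spin":0,"grip":0},{"dx":-3.0,"dy":0.3,"dz":-0.4,"spin":0,"grip":0},{"dx":-3.8,"dy":0.4,"dz":-0.5,"spin":0,"grip":0},{"dx":-4.6,"dy":0.5,"dz":-0.6,"spin":0,"grip":0},{"dx":-5.4,"dy":0.6,"dz":-0.8,"spin":0,"grip":0},{"dx":-6.1,"dy":0.65,"dz":-1.1,"spin":0,"grip":0},{"dx":-6.8,"dy":0.7,"dz":-1.4,"spin":0,"grip":0},{"dx":-7.5,"dy":0.8,"dz":-1.8,"spin":0,"grip":0},{"dx":-8.1,"dy":0.9,"dz":-2.2,"spin":0,"grip":0}]'

```text
time_s: 39.45
tcp_pos: [0.5893, -0.246, 0.0946]
eef_rot: [-180.0, 0.0, -6.0]
contact_force: [-0.4, 0.0, -1.1]
gripper_width: 0.0005
```

Call:
servo_tool --targets '[{"dx":-0.6,"dy":0.1,"dz":-0.7,"spin":0,"grip":0},{"dx":-1.2,"dy":0.12,"dz":-1.3,"spin":0,"grip":0},{"dx":-1.8,"dy":0.2,"dz":-2.0,"spin":0,"grip":0},{"dx":-2.2,"dy":0.23,"dz":-2.8,"spin":0,"grip":0},{"dx":-2.6,"dy":0.27,"dz":-3.6,"spin":0,"grip":0},{"dx":-2.9,"dy":0.3,"dz":-4.4,"spin":0,"grip":0},{"dx":-3.1,"dy":0.32,"dz":-5.0,"spin":0,"grip":0},{"dx":-3.15,"dy":0.33,"dz":-5.5,"spin":0,"grip":0},{"dx":-3.15,"dy":0.33,"dz":-5.9,"spin":0,"grip":0},{"dx":-3.15,"dy":0.33,"dz":-6.0,"spin":0,"grip":0}]'

```text
time_s: 40.28
tcp_pos: [0.5583, -0.2428, 0.0374]
eef_rot: [180.0, 0.1, -5.9]
contact_force: [-12.3, 7.0, 32.6]
gripper_width: 0.0005
```

Call:
servo_tool --targets '[{"dx":0,"dy":0,"dz":1,"spin":0,"grip":0},{"dx":0,"dy":0,"dz":4,"spin":0,"grip":0},{"dx":0,"dy":0,"dz":8,"spin":0,"grip":0},{"dx":0,"dy":0,"dz":12,"spin":0,"grip":0},{"dx":0,"dy":0,"dz":16,"spin":0,"grip":0},{"dx":0,"dy":0,"dz":20,"spin":0,"grip":0},{"dx":-3,"dy":0,"dz":22,"spin":0,"grip":0},{"dx":-6,"dy":0,"dz":23,"spin":0,"grip":0},{"dx":-9,"dy":0,"dz":23,"spin":0,"grip":0},{"dx":-11,"dy":0,"dz":23,"spin":0,"grip":0}]'

```text
time_s: 41.12
tcp_pos: [0.4471, -0.2427, 0.2663]
eef_rot: [-180.0, -0.1, -6.0]
contact_force: [0.2, -0.7, -1.3]
gripper_width: 0.0006
```

```bash
python3 - <<'E'
from h import *
s=r.get_state();print(s["time_s"],s["tcp_pos"],s["contact_force"])
a=snap("scene","s12")[1];im=snap("wrist","w12")[1]
cv2.imwrite("pics/x12.png",np.vstack([im[:260],cv2.resize(a[120:380,100:460],(640,462))[:340]]))
E
```

```text
41.1167 [ 0.44713037 -0.24273826  0.26627325] [ 0.17679457 -0.67494275 -1.3439899 ]
```

View pics/x12.png

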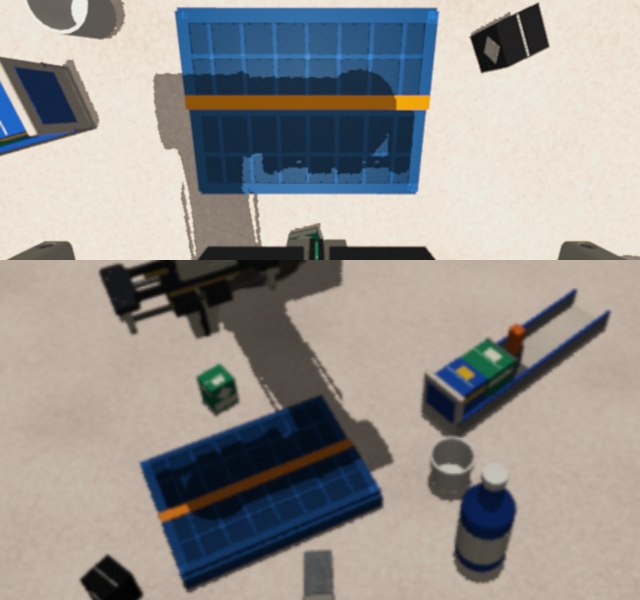

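The crate is flat with the orange rim on top, the row is snug, and the bystanders look where they were.

```bash
python3 -c "
from plant import r
print(r.close_job())"
```

```text
the job is handed in; nothing more can be done
None
```

I unpacked the crate, pressed the row home and folded the crate flat, then handed the job in at about 41 s of the 208 s allowed.

- **Boxes:** Only two were in the crate, one blue and the large green one. Both stand upright and square in the lane. The small green and the black look-alikes outside were left alone.
- **Row:** I slid the follower up until it stopped moving, at about 18 N along y. The pictures after release and at the end show no gaps. I judged this from the pictures and did not measure the follower's final position.
- **Crate:** I folded `end_left`, `end_right`, `side_first` and `side_last`, in that order. The last three stopped at their expected flat heights (19.6, 28.4 and 37.4 mm) under 17, 28 and 33 N. `end_left` only reached 20.6 mm at 1 N when I read it. I then nudged it down 2 mm, and a later picture shows both end walls flat.
- **Other things:** In the last scene picture the bystanders look undisturbed and the robot is clear of everything. The brush is only partly in that crop.
- **Problems:** My first two move calls were refused because some fields were missing, so the arm did not move. None of my checks failed or disagreed. The 33 N press on the last wall was the closest reading I saw to the 40 N limit.

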